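# Make up a pipe-rack kit and set the square on its board

## Robot

A 6-joint arm with a two-finger parallel gripper is mounted at the origin on the work surface. World frame = base frame: x ahead of the robot, y to its left, z up, the work surface at z = 0. Lengths are in m, angles in degrees, forces in N, time in s.
With the tool pointing down it reaches from about 0.4 to 0.825 m from the base axis. Payload 7 kg.
Tool frame: the origin (TCP) lies midway between the tips of the shut fingers; the grasp point (between the pads) lies 19 mm behind it (r.grip_point_offset is the z of the grasp point in the tool frame, in m); z points along the fingers, y is the line along which they close (so a half turn about z gives the same grasp; the last joint's range is limited). The gripper opens to 88 mm and grips with 3 to 60 N. Pads are 19 mm wide; open, the fingers measure 130 mm over their backs; the gripper's body (78 mm by 193 mm) begins 47 mm behind the grasp point.
Start: joints at [93.111, 20.546, 0.682, 0, -70.136, -16.507], TCP at [0.156, 0.657, 0.227] pointing down, gripper open.
Joint ranges: [-176.03, 176.03], [-82.01, 121.73], [-58.28, 71.71], [-173.87, 95.51], [-174.79, -0.11], [-173.66, 173.66]. Speed limits (degrees/s): [136.94, 136.94, 172.46, 180, 180, 180].

## Interface

Orientations are given as [roll, pitch, yaw] about the fixed x, y, z axes, in that order (R = Rz(yaw) Ry(pitch) Rx(roll)).
In Python, from plant import r, viewer, recognise, outline_of, pinpoint gives the robot as it stands.
- The arm moves only by the tool move_arm, never from a script. Its argument "targets" is a list of rows, each a list of 2 entries, a list of its own where there are three numbers: the shift along the tool's x, y, z in cm, then the turn, a rotation vector about the tool's x, y, z in rad. A call has 1 to 5 rows; each row is the pose to reach, as a shift and turn from the pose commanded when the call began, along the tool's axes at that moment; what a row does not reach only later rows make up. A row lasts 1/8 s, in which the tool goes at most 62.5 mm and 10.7 degrees, less where a joint would pass 70% of its speed; a pose out of reach is approached as far as the arm can. A call with a gripper value outside its range is refused whole. "jaw" is the finger opening in cm, from 0 to 8.76, set as the call begins (left out, the last holds). The fingers move at their own pace and stop on an object; "squeeze" is the grip in N (left out, the last holds). Time passes only in rows, so rows that repeat a pose let the fingers close. It gives the time, the measured TCP pose, the force, the opening and the grip force at its end, in the units of the state.
- r.get_state(): the state, without advancing time (a new reading comes with each control period).
- viewer.capture(name): name is "scene" or "top" or "wrist"; returns a dict with "image" (420x560x3 uint8, blue, green, red), "intrinsics" (3x3 intrinsics, pixels), "camera_from_world" (4x4, takes a point from world to camera coordinates). Camera axes: x right, y up, looking along -z (the intrinsics and any distortion apply to the point x, -y, -z); pixel columns grow to the right and rows downward; lengths in m; the calibration is good to about 2 mm. A picture is of the moment at which its call begins. There is no depth.
- r.close_job(): hands the job in; it is judged then, once.
Trained networks look in the newest picture that a camera, given by its name, has taken for a name from the list of things; names that differ only in an ending like _2 or _b are one class to them, and where a whole thing is asked for, a point or a joint stands for the part that bears it (a point fixed in the world has none). Each returns a list of dicts, best first, with "score" (0 to 1); they miss things now and then, are a little off and sometimes report something else, mostly with a low value. They report only what shows in the picture. A call takes as long as a camera call.
- recognise(label, camera): "box" ([left, top, right, bottom] in pixels, round what is visible of it).
- outline_of(label, camera): "mask" (420x560 bool, what is visible of it) and "box" ([left, top, right, bottom] in pixels, round what is visible of it).
- pinpoint(label, camera): "location" ([row, column] in pixels: a listed point, or the origin of a listed thing).
The state is a dict: "time_s": time; "joints": joint angles; "qd": joint speeds; "joint_torque": joint torques, N m; "tcp_pos": TCP position; "eef_rot": TCP orientation; "contact_force": force on the tool from outside, world axes, zero at the start; "moment": the same for the moment, N m; "gripper_width": finger opening in m; "gripper_force": force on a finger pad.
Only numpy, scipy, OpenCV 4.12 (cv2) and the standard library are available. Lean on these libraries where they do the work, as an engineer would, in place of code of your own. Each camera call takes 0.05 s, during which the arm holds its last target. There are 200 camera calls.

## Task

Make up the pipe-rack kit: clear the left-over elbow off the spring lift into the green returns bin beside it and load every coupling on the counter onto the lift's platform. Then set up the board the kit needs for its cut - the short board for four couplings, the long board for five or six - by laying the try square flat with its stock flush against that board's edge facing the robot and its blade lying across the board over the pencil line. Leave the tin and the tape roll where they are.

Things in the scene. Friction and masses are not known exactly. Their poses are not given: they have to be found in the camera images.
- tray (a joint): how far the spring lift's platform has sunk, m: 0 = fully up (empty), stop at 0.066; it sinks 9 mm for each coupling laid on it (about 34 mm under four, 43 under five, 52 under six) and moves straight down without tilting
- tray_top (a point): centre of the upper face of the spring lift's platform, 125 mm above the counter when empty; steel plate 160 mm (its x) by 180 mm (its y), 6 mm thick, with a rim 4 mm wide and 6 mm high inside that outline; z up. It stands on a grey base 150 x 160 mm, 45 mm high. The platform moves, so this point sinks with it; nothing else on the lift moves
- bin: green open returns bin standing between the lift and the couplings, fixed; 120 mm (its x) by 140 mm (its y), 60 mm high, walls and floor 4 mm; origin at the centre of its underside on the counter, z up
- elbow_leg (a point): dark steel pipe elbow, two round legs 30 mm in diameter, 55 mm long each measured from the axis corner, at right angles, lying flat on the platform at the start; this point is on the axis of one leg, 34 mm along it from the corner and 21 mm from its open end; x runs along this leg away from the corner, y along the direction of the other leg, which springs from the corner; 0.12 to 0.20 kg
- square_grip (a point): try square, loose, 0.36 to 0.50 kg: dark steel stock 24 mm (its x) by 110 mm (its y), 20 mm high, with an upright wooden grip rib on its middle, 14 mm (x) by 60 mm (y), from 20 to 56 mm above the underside. This point is in the middle of the stock, inside the rib, 40 mm above the underside; z up. For the blade see the next entry
- square_face (a point): on the square: point of the stock face to lay against a board (its +x face), 12 mm to +x and 40 mm to +y of the grip point, 9 mm above the underside. Over it runs the aluminium blade, along +x, 30 mm wide, 3 mm thick, ending 140 mm from the face, its underside 19.5 mm above the stock's underside, so it passes over a board while the stock stands on the counter
- long_board_line (a point): the long plywood board, 300 mm long (its y) by 100 mm (its x), 18 mm thick, screwed down flat on the counter; a dark pencil line crosses it along its x. This point is where the line meets the edge face towards the robot (the -x face), 9 mm above the counter; the middle of the board lies 50 mm to +x and 50 mm to +y of it. x points across the board, away from the robot, z up
- short_board_line (a point): the short plywood board, 180 mm long (its y) by 100 mm (its x), 18 mm thick, screwed down flat on the counter; a dark pencil line crosses it along its x. This point is where the line meets the edge face towards the robot (the -x face), 9 mm above the counter; the middle of the board lies 50 mm to +x and 30 mm to +y of it. x points across the board, away from the robot, z up
- coupling0_mid (a point): steel hexagon pipe coupling, 38 mm across flats (faces of one pair of flats look along its +x and -x, the others 60 degrees on), 42 mm high, 0.22 kg, standing on end at the start; this point is its centre, 21 mm above its underside, z along its bore. Four to six of the six are present
- coupling1_mid (a point): steel hexagon pipe coupling, 38 mm across flats (faces of one pair of flats look along its +x and -x, the others 60 degrees on), 42 mm high, 0.22 kg, standing on end at the start; this point is its centre, 21 mm above its underside, z along its bore. Four to six of the six are present
- coupling2_mid (a point): steel hexagon pipe coupling, 38 mm across flats (faces of one pair of flats look along its +x and -x, the others 60 degrees on), 42 mm high, 0.22 kg, standing on end at the start; this point is its centre, 21 mm above its underside, z along its bore. Four to six of the six are present
- coupling3_mid (a point): steel hexagon pipe coupling, 38 mm across flats (faces of one pair of flats look along its +x and -x, the others 60 degrees on), 42 mm high, 0.22 kg, standing on end at the start; this point is its centre, 21 mm above its underside, z along its bore. Four to six of the six are present
- coupling4_mid (a point): steel hexagon pipe coupling, 38 mm across flats (faces of one pair of flats look along its +x and -x, the others 60 degrees on), 42 mm high, 0.22 kg, standing on end at the start; this point is its centre, 21 mm above its underside, z along its bore. Four to six of the six are present
- coupling5_mid (a point): steel hexagon pipe coupling, 38 mm across flats (faces of one pair of flats look along its +x and -x, the others 60 degrees on), 42 mm high, 0.22 kg, standing on end at the start; this point is its centre, 21 mm above its underside, z along its bore. Four to six of the six are present
- tin: round tin, 50 mm in diameter, 58 mm high, standing among the couplings: not to be disturbed; origin at the centre of its underside
- tape_roll: roll of thread tape, a white ring 56 mm in diameter and 22 mm high, lying among the couplings: not to be disturbed; origin at the centre of its underside

How it is judged:
By the outcome, as a careful person would: the job done as asked, in the order asked, and still so for the second after the job is handed in, with the robot touching nothing.
Of coupling0, coupling1, coupling2, coupling3, coupling4, coupling5 only 4 to 6 are there at a start; the rules pass over those that are not, and their reading is None.
At some moment in a run one of coupling0, coupling1, coupling2, coupling3, coupling4, coupling5, square may be knocked a few centimetres aside while the robot is not near it.
Once in a run the grip may slacken for a moment while it holds something.
It also fails if it takes over 210 s, if anything falls off the work surface, if the arm or the gripper's body presses on something with over 40 N, if the wrist force passes 120 N, or if a joint passes its speed limit or range.

## Working session

There is one attempt and no reset: what is moved stays moved. The work goes in short steps, Python scripts to look and compute and a tool call to move; the robot and the scene stay as the last step left them, time stands still between calls to the robot, and variables do not carry over. Pictures are saved under pics/ and viewed, at most 14 in all, crops included, and the job is handed in when it is done.

Besides the shell and the picture viewer there is one more tool, called by a JSON object that holds its "api" and its "payload", one argument or row to a line. move_arm: Moves the arm, as the interface text tells. Its arguments: {"type":"object","properties":{"targets":{"type":"array","items":{"type":"array"}},"jaw":{"type":"number"},"squeeze":{"type":"number"}},"required":["targets"]}

```bash
ls; mkdir -p pics
cat > h.py <<'E'
import numpy as np, cv2, sys
from plant import r, viewer, recognise, outline_of, pinpoint
from scipy.spatial.transform import Rotation as R
def cap(n,save=None):
    c=viewer.capture(n)
    if save: cv2.imwrite(f'pics/{save}.png',c['image'])
    return c
def ray(c,row,col):
    K=c['intrinsics'];T=np.array(c['camera_from_world'])
    d=np.linalg.inv(K)@np.array([col,row,1.0]); d=np.array([d[0],-d[1],-d[2]])
    return -T[:3,:3].T@T[:3,3], T[:3,:3].T@d
def at(c,row,col,z):
    o,d=ray(c,row,col); return o+d*(z-o[2])/d[2]
def proj(c,p):
    T=np.array(c['camera_from_world']);q=T[:3,:3]@np.array(p)+T[:3,3];q=np.array([q[0],-q[1],-q[2]])
    u=np.array(c['intrinsics'])@q;return u[:2]/u[2]
E
python3 - <<'E'
from h import *
np.set_printoptions(precision=3,suppress=True)
for n in ("top","scene"):
    c=cap(n,n+'0'); print(n,c['camera_from_world'],c['intrinsics'][0][0])
    for l,z in [("tray_top",.125),("bin",0),("elbow_leg",.14),("square_grip",.04),("square_face",.009),("long_board_line",.009),("short_board_line",.009),("coupling0_mid",.021),("tin",0),("tape_roll",0)]:
        print(l,[(round(p['score'],2),np.round(p['location']),at(c,*p['location'],z)) for p in pinpoint(l,n) if p['score']>.3])
s=r.get_state();print(s['time_s'],s['tcp_pos'],s['eef_rot'],s['gripper_width'],r.grip_point_offset)
E
```

```text
pics
top [[-0.017 -1.    -0.018  0.011]
 [ 0.99  -0.019  0.141 -0.596]
 [-0.142 -0.015  0.99  -1.1  ]
 [ 0.     0.     0.     1.   ]] 413.5177906663673
tray_top [(0.94, array([250., 406.]), array([ 0.484, -0.319,  0.125])), (0.46, array([273., 218.]), array([0.435, 0.153, 0.125]))]
bin [(0.87, array([262., 324.]), array([ 0.461, -0.125,  0.   ]))]
elbow_leg [(0.88, array([252., 397.]), array([ 0.478, -0.293,  0.14 ]))]
square_grip [(0.83, array([184., 337.]), array([ 0.675, -0.164,  0.04 ]))]
square_face [(0.76, array([173., 339.]), array([ 0.714, -0.176,  0.009]))]
long_board_line [(0.65, array([215., 164.]), array([0.603, 0.329, 0.009]))]
short_board_line [(0.66, array([252., 398.]), array([ 0.484, -0.33 ,  0.009])), (0.64, array([207., 256.]), array([0.619, 0.064, 0.009])), (0.49, array([248., 404.]), array([ 0.495, -0.347,  0.009]))]
coupling0_mid []
tin [(0.71, array([268., 150.]), array([0.451, 0.368, 0.   ]))]
tape_roll [(0.52, array([274., 260.]), array([0.43 , 0.056, 0.   ]))]
scene [[-0.514  0.857 -0.02   0.312]
 [-0.507 -0.285  0.813  0.197]
 [ 0.692  0.429  0.581 -1.656]

[... 159 characters left out ...]
ay([ 0.45 , -0.136,  0.   ])), (0.41, array([166., 208.]), array([ 0.355, -0.436,  0.   ]))]
elbow_leg [(0.69, array([159., 217.]), array([ 0.491, -0.277,  0.14 ]))]
square_grip [(0.55, array([230., 213.]), array([ 0.662, -0.174,  0.04 ]))]
square_face [(0.87, array([251., 207.]), array([ 0.707, -0.16 ,  0.009]))]
long_board_line [(0.81, array([295., 403.]), array([0.606, 0.326, 0.009]))]
short_board_line [(0.82, array([265., 298.]), array([0.637, 0.067, 0.009]))]
coupling0_mid []
tin [(0.67, array([166., 205.]), array([ 0.357, -0.445,  0.   ]))]
tape_roll [(0.77, array([222., 333.]), array([0.429, 0.062, 0.   ]))]
1.1 [0.156 0.657 0.227] [179.999   0.001 -13.396] 0.08724067441938177 -0.0188
```

View pics/top0.png

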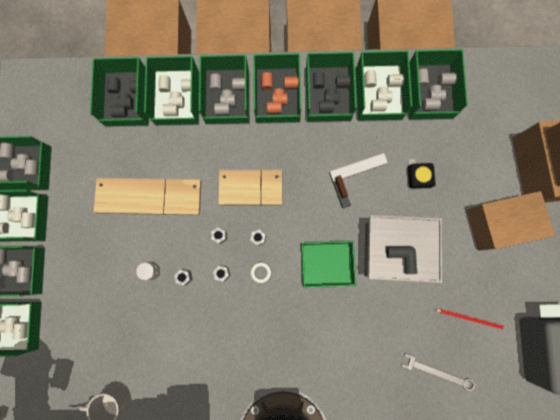

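View pics/scene0.png

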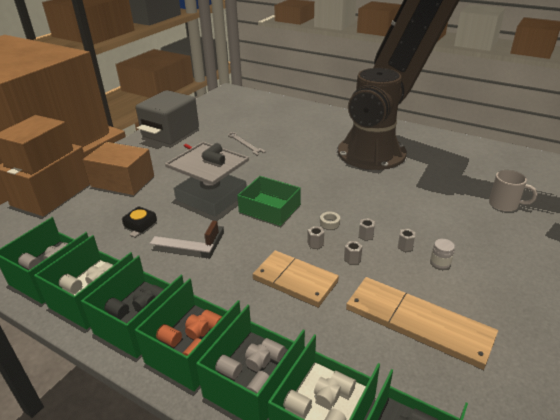

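```bash
python3 - <<'E'
from h import *
np.set_printoptions(precision=3,suppress=True)
for n in ("top","scene"):
    c=cap(n)
    for l,z in [("coupling0_mid",.021)]:
        for p in pinpoint(l,n): print(n,l,round(p['score'],2),np.round(p['location']),at(c,*p['location'],z))
        for p in recognise(l,n): print(n,l,round(p['score'],2),np.round(p['box']))
        for p in outline_of(l,n):
            m=p['mask'];ys,xs=np.nonzero(m); print('out',round(p['score'],2),ys.mean(),xs.mean(),m.sum(),at(c,ys.mean(),xs.mean(),.03))
E
cat >> h.py <<'E'
np.set_printoptions(precision=3,suppress=True)
def pose():
    s=r.get_state(); return np.array(s['tcp_pos']),R.from_euler('xyz',s['eef_rot'],degrees=True),s
def go(p,yaw,p0=None,y0=None):
    "shift (cm) and turn (rad) from p0,y0 (default measured) to TCP p, pointing down with yaw deg"
    P,Q,s=pose()
    if p0 is not None: P=np.array(p0);Q=R.from_euler('xyz',[180,0,y0],degrees=True)
    T=R.from_euler('xyz',[180,0,yaw],degrees=True)
    sh=Q.inv().apply(np.array(p)-P)*100; tu=(Q.inv()*T).as_rotvec()
    print('go',np.round(sh,2),np.round(tu,3),'rows',np.ceil(max(np.linalg.norm(sh)/6.25,np.degrees(np.linalg.norm(tu))/10.7)))
def st():
    s=r.get_state();print('t',round(s['time_s'],2),s['tcp_pos'],s['eef_rot'],'F',s['contact_force'],'w',round(s['gripper_width'],4),round(s['gripper_force'],1))
E
python3 - <<'E'
from h import *
st(); go([.47,.2,.35],0); go([.313,.43,.3],-7)
E
```

```text
t 1.5 [0.156 0.657 0.227] [179.999  -0.    -13.396] F [-0.228  0.033 -0.097] w 0.0877 0.0
go [ 41.09  37.15 -12.34] [ 0.    -0.    -0.234] rows 10.0
go [20.49 18.42 -7.34] [ 0.    -0.    -0.112] rows 5.0
```

{"api": "move_arm", "payload": {
  "targets": [
    [[5,5,-1.5],[0,0,-0.03]],
    [[9,8,-3],[0,0,-0.06]],
    [[13,12,-4.5],[0,0,-0.09]],
    [[17,16,-6],[0,0,-0.12]],
    [[21,19,-7],[0,0,-0.15]]
  ]
}}

```text
time_s: 2.12
tcp_pos: [0.3174, 0.4214, 0.2979]
eef_rot: [-179.9, -0.0, -4.7]
contact_force: [0.7, 0.0, 0.1]
gripper_width: 0.0877
gripper_force: 0.0
```

{"api": "move_arm", "payload": {
  "targets": [
    [[3.5,4.2,-1],[0,0,-0.02]],
    [[7,8.4,-2],[0,0,-0.04]],
    [[10.5,12.5,-3],[0,0,-0.06]],
    [[14,16.5,-4],[0,0,-0.08]],
    [[17,20.6,-5],[0,0,-0.084]]
  ]
}}

```text
time_s: 2.75
tcp_pos: [0.4696, 0.2021, 0.3472]
eef_rot: [-180.0, -0.0, 0.0]
contact_force: [1.0, 0.7, 0.2]
gripper_width: 0.0876
gripper_force: 0.0
```

Run:
```python
from h import *
st(); c=cap('wrist','w1')
for l,z in [("coupling0_mid",.021),("tin",0),("tape_roll",0),("short_board_line",.009)]:
    for p in pinpoint(l,'wrist'): print(l,round(p['score'],2),np.round(p['location']),at(c,*p['location'],z))
st()
c=cap('top')
for l in ["coupling0_mid","coupling0","coupling"]:
  try: print(l,[(q['score'],q['box']) for q in recognise(l,'wrist')])
  except Exception as e: print(e)
```

```text
t 2.75 [0.47  0.202 0.347] [-179.976   -0.029    0.033] F [0.998 0.653 0.163] w 0.0876 0.0
coupling0_mid 0.63 [118. 296.] [0.536 0.177 0.021]
tin 0.62 [175. 177.] [0.448 0.365 0.   ]
tape_roll 0.82 [185. 370.] [0.432 0.055 0.   ]
tape_roll 0.6 [178. 178.] [0.443 0.363 0.   ]
short_board_line 0.58 [ 49. 386.] [0.629 0.052 0.009]
t 3.0 [0.469 0.204 0.346] [-179.983    0.008   -0.05 ] F [-0.005  0.71  -0.081] w 0.088 0.0
coupling0_mid []
it knows: bin, coupling0_mid, coupling1_mid, coupling2_mid, coupling3_mid, coupling4_mid, coupling5_mid, elbow_leg, long_board_line, short_board_line, square_face, square_grip, tape_roll, tin, tray, t
it knows: bin, coupling0_mid, coupling1_mid, coupling2_mid, coupling3_mid, coupling4_mid, coupling5_mid, elbow_leg, long_board_line, short_board_line, square_face, square_grip, tape_roll, tin, tray, t
```

View pics/w1.png

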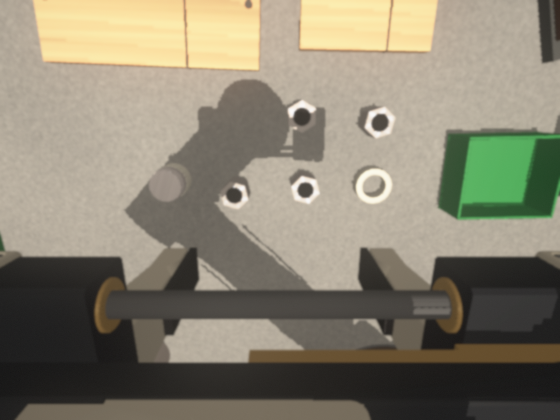

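{"api": "move_arm", "payload": {
  "targets": [
    [[-1,6,0],[0,0,0]],
    [[-2,12,0],[0,0,0]],
    [[-3,18,0],[0,0,0]],
    [[-4,24,0],[0,0,0]],
    [[-5,30,0],[0,0,0]]
  ]
}}

```text
time_s: 3.72
tcp_pos: [0.4183, -0.097, 0.3468]
eef_rot: [-180.0, -0.0, 0.2]
contact_force: [1.0, -0.5, 0.7]
gripper_width: 0.0877
gripper_force: 0.0
```

{"api": "move_arm", "payload": {
  "targets": [
    [[0,6,0],[0,0,0]],
    [[0,12,0],[0,0,0]],
    [[0,18,0],[0,0,0]],
    [[0,19,0],[0,0,0]],
    [[0,19,0],[0,0,0]]
  ]
}}

```text
time_s: 4.35
tcp_pos: [0.4191, -0.286, 0.346]
eef_rot: [-180.0, 0.1, -0.0]
contact_force: [-0.7, 0.6, 0.0]
gripper_width: 0.0877
gripper_force: 0.0
```

Run:
```python
from h import *
st(); c=cap('wrist','w2'); T=np.array(c['camera_from_world']);print('cam',-T[:3,:3].T@T[:3,3],T[2,:3])
for l,z in [("elbow_leg",.138),("tray_top",.122),("bin",0),("square_grip",.04),("square_face",.009)]:
    for p in pinpoint(l,'wrist'): print(l,round(p['score'],2),np.round(p['location']),at(c,*p['location'],z))
```

```text
t 4.35 [ 0.419 -0.286  0.346] [-179.975    0.059   -0.013] F [-0.736  0.623  0.026] w 0.0877 0.0
cam [ 0.5   -0.285  0.503] [ 0.299 -0.     0.954]
elbow_leg 0.73 [123. 281.] [ 0.484 -0.288  0.138]
tray_top 0.64 [115. 300.] [ 0.492 -0.31   0.122]
bin 0.61 [137. 178.] [ 0.457 -0.13   0.   ]
```

View pics/w2.png

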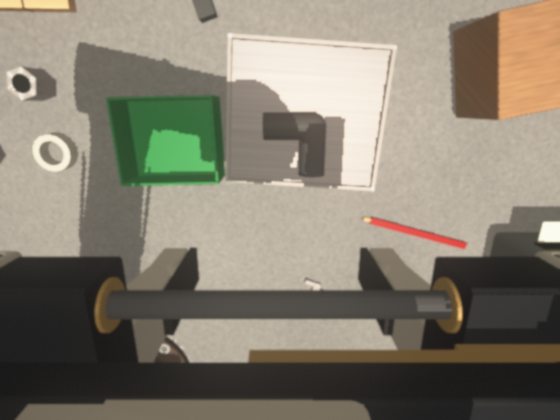

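Run:
```python
from h import *
c=cap('wrist')
print('bin',[at(c,y,x,.06) for x,y in [(108,98),(219,96),(222,184),(121,186)]])
t=np.array([at(c,y,x,.126) for x,y in [(229,35),(395,46),(374,190),(227,181)]]);print('tray',t,t.mean(0))
print('elbow end/side',at(c,125,263,.134),at(c,112,263,.134),at(c,139,263,.134),at(c,176,312,.134),at(c,112,300,.134))
print(r.get_state()['joints'])
go([.484,-.288,.22],90)
```

```text
bin [array([ 0.512, -0.061,  0.06 ]), array([ 0.515, -0.207,  0.06 ]), array([ 0.397, -0.205,  0.06 ]), array([ 0.394, -0.061,  0.06 ])]
tray [[ 0.574 -0.232  0.126]
 [ 0.564 -0.409  0.126]
 [ 0.405 -0.401  0.126]
 [ 0.416 -0.223  0.126]] [ 0.49  -0.316  0.126]
elbow end/side [ 0.482 -0.267  0.134] [ 0.496 -0.267  0.134] [ 0.467 -0.267  0.134] [ 0.424 -0.324  0.134] [ 0.496 -0.308  0.134]
[-12.025   1.117  -8.23   -0.003 -80.606 102.143]
go [ 6.47  0.27 12.7 ] [ 0.001 -0.001 -1.569] rows 9.0
```

{"api": "move_arm", "payload": {
  "targets": [
    [[2,0,2],[0,0,0.175]],
    [[4,0.1,4],[0,0,0.35]],
    [[6.4,0.2,6],[0,0,0.525]],
    [[6.4,0.2,8],[0,0,0.7]],
    [[6.4,0.2,10],[0,0,0.875]]
  ],
  "jaw": 6
}}

```text
time_s: 5.32
tcp_pos: [0.4833, -0.2878, 0.2458]
eef_rot: [180.0, 0.0, -50.4]
contact_force: [-0.3, -0.0, -0.4]
gripper_width: 0.0601
gripper_force: 0.0
```

{"api": "move_arm", "payload": {
  "targets": [
    [[0,0,1],[0,0,0.175]],
    [[0,0,2],[0,0,0.35]],
    [[0,0,2.5],[0,0,0.525]],
    [[0,0,3],[0,0,0.696]],
    [[0,0,3],[0,0,0.696]]
  ]
}}

```text
time_s: 5.95
tcp_pos: [0.4829, -0.2879, 0.2164]
eef_rot: [180.0, 0.0, -89.9]
contact_force: [1.4, -0.2, -0.3]
gripper_width: 0.0602
gripper_force: 0.0
```

Run:
```python
from h import *
st(); go([.482,-.288,.124],-90)
c=cap('wrist')
for p in pinpoint('elbow_leg','wrist'): print(p['score'],p['location'],at(c,*p['location'],.134))
```

```text
t 5.95 [ 0.483 -0.288  0.216] [179.975   0.008 -89.894] F [ 1.374 -0.242 -0.31 ] w 0.0602 0.0
go [0.02 0.08 9.24] [0.    0.    0.002] rows 2.0
0.71 [211.4, 279.1] [ 0.482 -0.29   0.134]
```

{"api": "move_arm", "payload": {
  "targets": [
    [[0,0.1,3],[0,0,0]],
    [[0,0.1,6],[0,0,0]],
    [[0,0.1,8],[0,0,0]],
    [[0,0.1,8.8],[0,0,0]],
    [[0,0.1,9.1],[0,0,0]]
  ]
}}

```text
time_s: 6.68
tcp_pos: [0.4822, -0.2884, 0.1258]
eef_rot: [-180.0, -0.0, -89.9]
contact_force: [0.3, 0.1, 0.7]
gripper_width: 0.0597
gripper_force: 0.0
```

{"api": "move_arm", "payload": {
  "targets": [
    [[0,0,0],[0,0,0]],
    [[0,0,0],[0,0,0]],
    [[0,0,0],[0,0,0]],
    [[0,0,0],[0,0,0]],
    [[0,0,0],[0,0,0]]
  ],
  "jaw": 2,
  "squeeze": 30
}}

```text
time_s: 7.3
tcp_pos: [0.4819, -0.2884, 0.1257]
eef_rot: [-180.0, -0.0, -90.0]
contact_force: [-0.9, 0.1, -0.3]
gripper_width: 0.029
gripper_force: 29.9
```

{"api": "move_arm", "payload": {
  "targets": [
    [[0,0,-2],[0,0,0]],
    [[0,0,-5],[0,0,0]],
    [[0,0,-8],[0,0,0]],
    [[0,0,-8],[0,0,0]]
  ]
}}

```text
time_s: 7.8
tcp_pos: [0.4832, -0.2888, 0.2079]
eef_rot: [-179.8, -0.1, -90.0]
contact_force: [0.5, 0.5, -2.3]
gripper_width: 0.0295
gripper_force: 29.9
```

Run:
```python
from h import *
st(); go([.465,-.121,.215],-90); cap('scene','s1')
```

```text
t 7.8 [ 0.483 -0.289  0.208] [-179.761   -0.069  -89.989] F [ 0.47   0.482 -2.266] w 0.0295 29.9
go [-16.78   1.81  -0.74] [-0.004 -0.001  0.   ] rows 3.0
```

{"api": "move_arm", "payload": {
  "targets": [
    [[-5.5,0.7,-0.5],[0,0,0]],
    [[-11,1.4,-0.5],[0,0,0]],
    [[-16.8,2,-0.5],[0,0,0]],
    [[-16.8,2,3],[0,0,0]],
    [[-16.8,2,8],[0,0,0]]
  ]
}}

```text
time_s: 8.48
tcp_pos: [0.4625, -0.1191, 0.125]
eef_rot: [-179.8, 0.0, -89.9]
contact_force: [0.8, -0.1, -2.6]
gripper_width: 0.0297
gripper_force: 29.9
```

{"api": "move_arm", "payload": {
  "targets": [
    [[0,0,4],[0,0,0]],
    [[0,0,8],[0,0,0]],
    [[0,0,9.5],[0,0,0]],
    [[0,0,9.8],[0,0,0]],
    [[0,0,9.8],[0,0,0]]
  ]
}}

```text
time_s: 9.1
tcp_pos: [0.4618, -0.1204, 0.0275]
eef_rot: [180.0, -0.0, -90.0]
contact_force: [0.9, -0.2, 0.1]
gripper_width: 0.0292
gripper_force: 29.9
```

Run:
```python
from h import *
st()
```

```text
t 9.1 [ 0.462 -0.12   0.027] [179.967  -0.007 -89.995] F [ 0.86  -0.187  0.106] w 0.0292 29.9
```

{"api": "move_arm", "payload": {
  "targets": [
    [[0,0,0.5],[0,0,0]],
    [[0,0,1],[0,0,0]],
    [[0,0,1],[0,0,0]]
  ]
}}

```text
time_s: 9.48
tcp_pos: [0.4617, -0.1204, 0.0174]
eef_rot: [180.0, 0.0, -90.0]
contact_force: [-0.3, 1.5, -2.1]
gripper_width: 0.0294
gripper_force: 29.9
```

{"api": "move_arm", "payload": {
  "targets": [
    [[0,0,0],[0,0,0]],
    [[0,0,0],[0,0,0]],
    [[0,0,0],[0,0,0]],
    [[0,0,-2],[0,0,0]],
    [[0,0,-7],[0,0,0]]
  ],
  "jaw": 4
}}

```text
time_s: 10.1
tcp_pos: [0.4602, -0.1205, 0.0866]
eef_rot: [179.7, -0.0, -90.0]
contact_force: [2.1, -0.2, 0.7]
gripper_width: 0.04
gripper_force: 0.0
```

{"api": "move_arm", "payload": {
  "targets": [
    [[0,0,-6],[0,0,0]],
    [[0,0,-12],[0,0,0]],
    [[0,0,-18],[0,0,0]],
    [[-4,0,-20],[0,0,0]],
    [[-8,0,-20],[0,0,0]]
  ]
}}

```text
time_s: 10.72
tcp_pos: [0.4626, -0.0396, 0.29]
eef_rot: [-179.7, 0.1, -90.1]
contact_force: [0.1, 0.5, -1.6]
gripper_width: 0.0399
gripper_force: 0.0
```

Run:
```python
from h import *
st(); c=cap('wrist','w3')
for p in pinpoint('elbow_leg','wrist')+pinpoint('tray_top','wrist'): print(p['score'],p['location'],at(c,*p['location'],.02),at(c,*p['location'],.125))
t=cap('top')
for p in pinpoint('elbow_leg','top')+pinpoint('tray_top','top'): print(p['score'],p['location'],at(t,*p['location'],.02),at(t,*p['location'],.125))
# couplings in top: dark bores within light tops
im=cv2.cvtColor(t['image'],cv2.COLOR_BGR2GRAY)
cr=cv2.resize(t['image'][160:300,120:400],None,fx=2.8,fy=2.8,interpolation=cv2.INTER_CUBIC)
w=cv2.resize(c['image'],None,fx=1,fy=1)
cv2.imwrite('pics/c3.png',np.vstack([cr[:, :560] if cr.shape[1]<560 else cv2.resize(cr,(560,280)),cv2.resize(w,(427,320)) if 0 else np.pad(cv2.resize(w,(427,320)),((0,0),(0,133),(0,0)))]))
```

```text
t 10.72 [ 0.463 -0.04   0.29 ] [-179.741    0.073  -90.085] F [ 0.138  0.464 -1.574] w 0.0399 0.0
0.73 [104.8, 278.1] [ 0.464 -0.123  0.02 ] [ 0.463 -0.122  0.125]
0.72 [101.6, 289.5] [ 0.449 -0.127  0.02 ] [ 0.452 -0.125  0.125]
0.69 [248.2, 402.9] [ 0.495 -0.342  0.02 ] [ 0.489 -0.312  0.125]
```

View pics/c3.png

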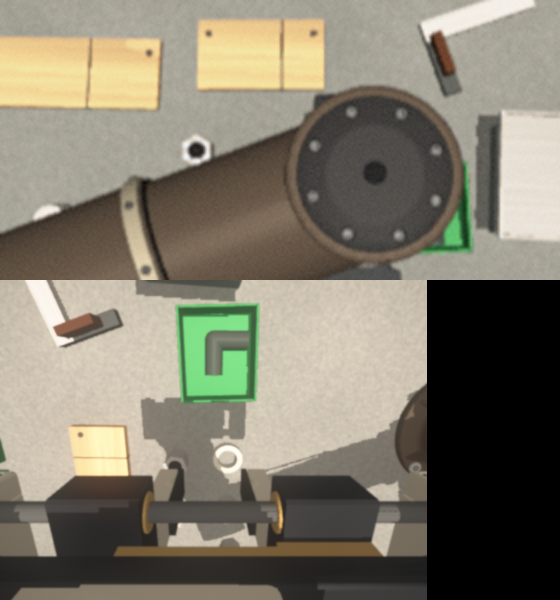

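{"api": "move_arm", "payload": {
  "targets": [
    [[-4.2,0.6,-1],[0,0,-0.175]],
    [[-8.4,1.3,-2],[0,0,-0.35]],
    [[-12.6,2,-3],[0,0,-0.525]],
    [[-16.8,2.7,-4],[0,0,-0.7]],
    [[-21,3.3,-4],[0,0,-0.875]]
  ],
  "jaw": 6
}}

```text
time_s: 11.65
tcp_pos: [0.4292, 0.1702, 0.3283]
eef_rot: [-179.9, -0.0, -39.6]
contact_force: [0.2, -0.4, 0.3]
gripper_width: 0.0601
gripper_force: 0.0
```

{"api": "move_arm", "payload": {
  "targets": [
    [[0,0,0],[0,0,-0.175]],
    [[0,0,0],[0,0,-0.35]],
    [[0,0,0],[0,0,-0.525]],
    [[0,0,0],[0,0,-0.696]],
    [[0,0,0],[0,0,-0.696]]
  ]
}}

```text
time_s: 12.28
tcp_pos: [0.4292, 0.1689, 0.3273]
eef_rot: [180.0, 0.0, -0.1]
contact_force: [0.7, -0.6, 0.9]
gripper_width: 0.0598
gripper_force: 0.0
```

```bash
cat >> h.py <<'E'
def hexes(c,z=.042,dbg=None,zone=((.33,.58),(-.03,.42))):
    """light hexagon tops with dark bore at height z: centre and yaw (flat normal, mod 60)"""
    im=c['image'];g=cv2.cvtColor(im,cv2.COLOR_BGR2GRAY);S=1600 # px per m rectified at z
    (x0,x1),(y0,y1)=zone
    W=int((y1-y0)*S);H=int((x1-x0)*S)
    src=np.float32([proj(c,[x1,y1,z]),proj(c,[x1,y0,z]),proj(c,[x0,y0,z]),proj(c,[x0,y1,z])])
    M=cv2.getPerspectiveTransform(src,np.float32([[0,0],[W,0],[W,H],[0,H]]))
    q=cv2.warpPerspective(g,M,(W,H),flags=cv2.INTER_CUBIC).astype(np.float32)
    # template per angle: bore dark (r<~.011), ring light, outside ground
    n=int(.050*S)|1;yy,xx=np.mgrid[:n,:n]-n//2
    def tpl(a):
        d=np.max([np.abs(xx*np.cos(a+k*np.pi/3)+yy*np.sin(a+k*np.pi/3)) for k in range(3)],0)/S
        t=np.where(d<.019,1.,.45);t[np.hypot(xx,yy)/S<.0115]=0;return cv2.GaussianBlur(t.astype(np.float32),(0,0),2)
    A=np.arange(0,60,3);st_=np.array([cv2.matchTemplate(q,tpl(np.radians(a)),cv2.TM_CCOEFF_NORMED) for a in A])
    best=st_.max(0);out=[]
    while len(out)<8:
        i,j=np.unravel_index(best.argmax(),best.shape);s=best[i,j]
        if s<.6: break
        a=A[st_[:,i,j].argmax()]
        px=j+n//2;py=i+n//2
        # image x=-y world, image y=-x world : normal (cos a along col, sin a along row) -> world (-sin a, -cos a)
        yaw=np.degrees(np.arctan2(-np.cos(np.radians(a)),-np.sin(np.radians(a))))%60
        out.append((round(float(s),2),round(x1-py/S,4),round(y1-px/S,4),round(yaw)))
        best[max(0,i-40):i+40,max(0,j-40):j+40]=-1
    if dbg: cv2.imwrite(dbg,q)
    return out
E
python3 - <<'E'
from h import *
st(); c=cap('wrist','w4')
for h in hexes(c,dbg='pics/q4.png'): print(h)
for l in ('tin','tape_roll','short_board_line'):
    print(l,[(p['score'],at(c,*p['location'],0)) for p in pinpoint(l,'wrist')])
E
```

```text
t 12.28 [0.429 0.169 0.327] [179.963   0.028  -0.127] F [ 0.736 -0.61   0.918] w 0.0598 0.0
(0.91, np.float64(0.5319), np.float64(0.0619), 18)
(0.86, np.float64(0.4262), np.float64(0.2694), 42)
(0.74, np.float64(0.54), np.float64(0.1706), 36)
tin [(0.8, array([0.441, 0.364, 0.   ]))]
tape_roll [(0.56, array([0.431, 0.051, 0.   ]))]
short_board_line [(0.92, array([0.628, 0.048, 0.   ]))][ WARN:0@0.579] global loadsave.cpp:1063 imwrite_ Unsupported depth image for selected encoder is fallbacked to CV_8U.
```

View pics/q4.png

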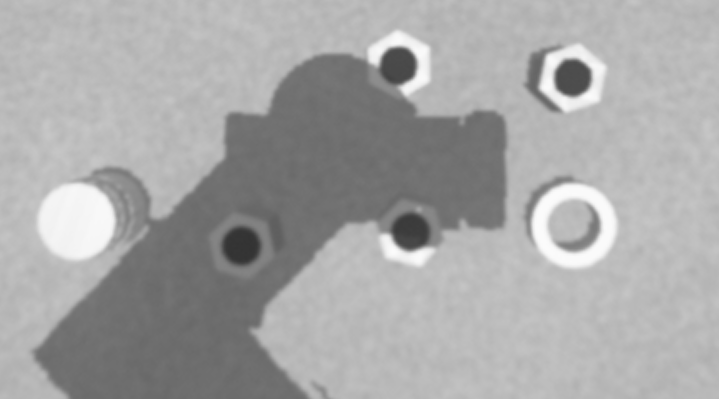

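{"api": "move_arm", "payload": {
  "targets": [
    [[2.5,2.7,4.5],[0,0,0.05]],
    [[5,5.4,9],[0,0,0.1]],
    [[7.6,8,13.5],[0,0,0.15]],
    [[10.3,10.6,17.5],[0,0,0.21]],
    [[10.3,10.6,18.7],[0,0,0.21]]
  ],
  "jaw": 6
}}

```text
time_s: 13.1
tcp_pos: [0.5316, 0.0614, 0.1373]
eef_rot: [179.8, 0.2, -12.3]
contact_force: [-0.8, -0.0, 0.6]
gripper_width: 0.0601
gripper_force: 0.0
```

```bash
cat >> h.py <<'E'
def near(x,y,n='q',d=.06):
    c=cap('wrist'); print(hexes(c,zone=((x-d,x+d),(y-d,y+d)),dbg=f'pics/{n}.png')[:2])
E
python3 - <<'E'
from h import *
st(); near(.532,.0625,'q5'); go([.532,.0625,.01],-12)
E
```

```text
t 13.1 [0.532 0.061 0.137] [179.819   0.226 -12.334] F [-0.804 -0.014  0.62 ] w 0.0601 0.0
[]
go [ 0.16 -0.09 12.71] [ 0.003  0.004 -0.004] rows 3.0[ WARN:0@0.492] global loadsave.cpp:1063 imwrite_ Unsupported depth image for selected encoder is fallbacked to CV_8U.
```

View pics/q5.png

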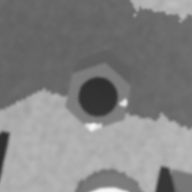

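{"api": "move_arm", "payload": {
  "targets": [
    [[0.1,0,5],[0,0,0]],
    [[0.1,0,9],[0,0,0]],
    [[0.1,0,11.5],[0,0,0]],
    [[0.1,0,12.7],[0,0,0]],
    [[0.1,0,12.7],[0,0,0]]
  ]
}}

```text
time_s: 13.78
tcp_pos: [0.533, 0.0639, 0.014]
eef_rot: [180.0, -0.0, -12.0]
contact_force: [-1.1, -0.1, 0.4]
gripper_width: 0.0598
gripper_force: 0.0
```

{"api": "move_arm", "payload": {
  "targets": [
    [[0,0,0],[0,0,0]],
    [[0,0,0],[0,0,0]],
    [[0,0,0],[0,0,0]],
    [[0,0,0],[0,0,0]],
    [[0,0,0],[0,0,0]]
  ],
  "jaw": 3,
  "squeeze": 40
}}

```text
time_s: 14.4
tcp_pos: [0.5332, 0.0634, 0.0144]
eef_rot: [-180.0, -0.0, -12.0]
contact_force: [-2.5, -1.0, 6.7]
gripper_width: 0.0381
gripper_force: 40.0
```

{"api": "move_arm", "payload": {
  "targets": [
    [[0,0,-3],[0,0,0]],
    [[0,0,-8],[0,0,0]],
    [[0,0,-13],[0,0,0]],
    [[0,0,-18],[0,0,0]],
    [[0,0,-18],[0,0,0]]
  ]
}}

```text
time_s: 15.02
tcp_pos: [0.5351, 0.0643, 0.1979]
eef_rot: [-179.7, -0.4, -12.0]
contact_force: [0.5, 0.5, -3.1]
gripper_width: 0.0377
gripper_force: 40.0
```

```bash
sed -i 's/if s<.6: break/if s<thr: break/; s/zone=((.33,.58),(-.03,.42))):/zone=((.33,.58),(-.03,.42)),thr=.6):/; s/dbg=f.pics\/{n}.png.)/dbg=f"pics\/{n}.png",thr=.3)/; s/imwrite(dbg,q)/imwrite(dbg,q.clip(0,255).astype(np.uint8))/' h.py
python3 - <<'E'
from h import *
st()
th=np.radians(-3.5);Rz=np.array([[np.cos(th),-np.sin(th)],[np.sin(th),np.cos(th)]])
for a,b in [(.037,-.04),(-.037,-.04),(.037,.04),(-.037,.04)]: print(np.array([.490,-.315])+Rz@[a,b])
go([.524,-.357,.19],-3.5)
E
```

```text
t 15.03 [0.535 0.064 0.198] [-179.727   -0.388  -12.007] F [ 0.491  0.537 -3.086] w 0.0377 40.0
[ 0.524 -0.357]
[ 0.451 -0.353]
[ 0.529 -0.277]
[ 0.456 -0.273]
go [ 7.67 41.44  0.65] [-0.004 -0.007 -0.148] rows 7.0
```

{"api": "move_arm", "payload": {
  "targets": [
    [[1,6,0],[0,0,0]],
    [[2,12,0],[0,0,0]],
    [[3,18,0],[0,0,0]],
    [[4,24,0],[0,0,0]],
    [[5,30,0],[0,0,0]]
  ]
}}

```text
time_s: 15.65
tcp_pos: [0.5184, -0.242, 0.1923]
eef_rot: [-180.0, 0.1, -12.0]
contact_force: [0.4, 0.3, -2.2]
gripper_width: 0.0379
gripper_force: 40.0
```

{"api": "move_arm", "payload": {
  "targets": [
    [[1.3,5.7,0],[0,0,-0.07]],
    [[2.7,11.4,0],[0,0,-0.148]],
    [[2.7,11.4,2],[0,0,-0.148]],
    [[2.7,11.4,4],[0,0,-0.148]],
    [[2.7,11.4,4],[0,0,-0.148]]
  ]
}}

```text
time_s: 16.27
tcp_pos: [0.5201, -0.3569, 0.1504]
eef_rot: [-179.9, 0.3, -3.6]
contact_force: [0.8, -0.0, -2.4]
gripper_width: 0.0377
gripper_force: 40.0
```

Run:
```python
from h import *
st(); go([.524,-.357,.130],-3.5); c=cap('wrist','w6')
```

```text
t 16.27 [ 0.52  -0.357  0.15 ] [-179.876    0.304   -3.601] F [ 0.751 -0.031 -2.371] w 0.0377 40.0
go [ 0.41 -0.01  2.04] [-0.002  0.005 -0.002] rows 1.0
```

View pics/w6.png

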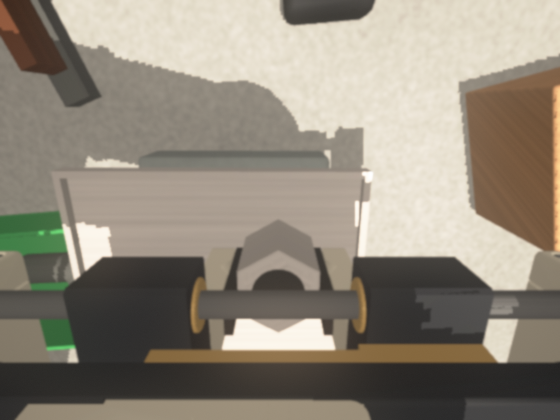

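{"api": "move_arm", "payload": {
  "targets": [
    [[0.4,0,0.8],[0,0,0]],
    [[0.4,0,1.4],[0,0,0]],
    [[0.4,0,2],[0,0,0]],
    [[0.4,0,2],[0,0,0]],
    [[0.4,0,2],[0,0,0]]
  ]
}}

```text
time_s: 16.95
tcp_pos: [0.5261, -0.3577, 0.1339]
eef_rot: [180.0, -0.0, -3.5]
contact_force: [0.3, 1.3, -0.8]
gripper_width: 0.038
gripper_force: 40.0
```

{"api": "move_arm", "payload": {
  "targets": [
    [[0,0,0],[0,0,0]],
    [[0,0,0],[0,0,0]],
    [[0,0,-1.5],[0,0,0]],
    [[0,0,-5],[0,0,0]],
    [[0,0,-9],[0,0,0]]
  ],
  "jaw": 5.4
}}

```text
time_s: 17.58
tcp_pos: [0.5258, -0.3579, 0.2253]
eef_rot: [180.0, 0.0, -3.5]
contact_force: [0.7, 0.0, -0.3]
gripper_width: 0.0536
gripper_force: 0.0
```

Run:
```python
from h import *
st(); c=cap('wrist','w7'); print(hexes(c,z=.159,zone=((.40,.60),(-.42,-.21)),thr=.4,dbg='pics/q7.png')[:2])
print([(p['score'],at(c,*p['location'],.117)) for p in pinpoint('tray_top','wrist')])
t=cap('top'); print(hexes(t,thr=.5)); cv2.imwrite('pics/t7.png',cv2.resize(t['image'][150:310,110:460],None,fx=2.2,fy=2.2,interpolation=cv2.INTER_CUBIC))
go([.540,.170,.19],0)
```

```text
t 17.57 [ 0.526 -0.358  0.225] [179.988   0.021  -3.535] F [ 0.731  0.022 -0.32 ] w 0.0536 0.0
[(0.45, np.float64(0.57), np.float64(-0.2606), 33)]
[(0.68, array([ 0.49 , -0.31 ,  0.117]))]
[(0.92, np.float64(0.435), np.float64(0.1619), 48), (0.91, np.float64(0.54), np.float64(0.1694), 30), (0.9, np.float64(0.4262), np.float64(0.2675), 42)]
go [ -2.02 -52.84   3.64] [ 0.002 -0.006 -0.062] rows 9.0
```

View pics/t7.png

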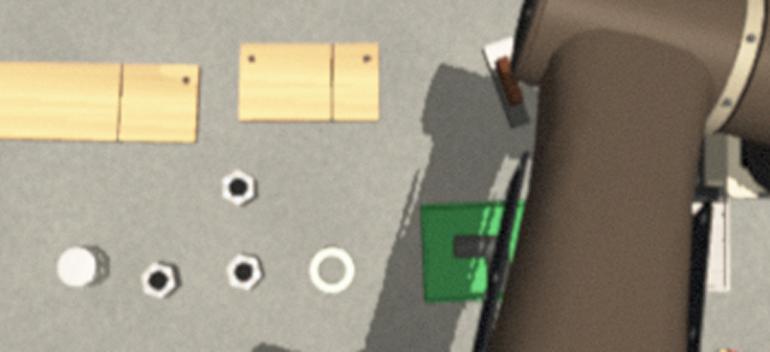

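{"api": "move_arm", "payload": {
  "targets": [
    [[-0.2,-6,0],[0,0,0]],
    [[-0.5,-12,0],[0,0,0]],
    [[-0.7,-18,0],[0,0,0]],
    [[-0.9,-24,0],[0,0,0]],
    [[-1.1,-30,0],[0,0,0]]
  ],
  "jaw": 6
}}

```text
time_s: 18.35
tcp_pos: [0.5331, -0.0558, 0.2238]
eef_rot: [-180.0, -0.0, -3.5]
contact_force: [1.0, -0.4, 0.6]
gripper_width: 0.06
gripper_force: 0.0
```

{"api": "move_arm", "payload": {
  "targets": [
    [[-0.2,-6,0],[0,0,-0.03]],
    [[-0.5,-12,0],[0,0,-0.06]],
    [[-0.7,-18,1],[0,0,-0.06]],
    [[-0.9,-22.8,4],[0,0,-0.06]],
    [[-0.9,-22.8,8],[0,0,-0.06]]
  ]
}}

```text
time_s: 18.98
tcp_pos: [0.5391, 0.174, 0.1434]
eef_rot: [-179.9, -0.1, 0.1]
contact_force: [-0.3, 0.4, -0.1]
gripper_width: 0.0598
gripper_force: 0.0
```

Run:
```python
from h import *
st(); near(.54,.17,'q8'); go([.54,.17,.01],0)
```

```text
t 18.98 [0.539 0.174 0.143] [-179.922   -0.118    0.119] F [-0.348  0.367 -0.096] w 0.0598 0.0
[(0.47, np.float64(0.5388), np.float64(0.1706), 33)]
go [ 0.53  0.06 12.72] [ 0.003  0.007 -0.   ] rows 3.0
```

{"api": "move_arm", "payload": {
  "targets": [
    [[0.1,0.2,5],[0,0,0]],
    [[0.1,0.2,9],[0,0,0]],
    [[0.1,0.2,11.5],[0,0,0]],
    [[0.1,0.2,12.9],[0,0,0]],
    [[0.1,0.2,12.9],[0,0,0]]
  ]
}}

```text
time_s: 19.65
tcp_pos: [0.5395, 0.168, 0.0144]
eef_rot: [179.9, 0.1, -0.1]
contact_force: [0.1, 0.0, 0.8]
gripper_width: 0.0597
gripper_force: 0.0
```

{"api": "move_arm", "payload": {
  "targets": [
    [[0,0,0],[0,0,0]],
    [[0,0,0],[0,0,0]],
    [[0,0,0],[0,0,0]],
    [[0,0,0],[0,0,0]],
    [[0,0,0],[0,0,0]]
  ],
  "jaw": 3,
  "squeeze": 40
}}

```text
time_s: 20.27
tcp_pos: [0.5402, 0.1689, 0.0155]
eef_rot: [-180.0, -0.1, -0.1]
contact_force: [-1.2, 0.6, 5.2]
gripper_width: 0.0379
gripper_force: 4.0
```

{"api": "move_arm", "payload": {
  "targets": [
    [[0,0,-3],[0,0,0]],
    [[0,0,-8],[0,0,0]],
    [[0,0,-13],[0,0,0]],
    [[0,0,-18],[0,0,0]],
    [[0,0,-18],[0,0,0]]
  ]
}}

```text
time_s: 20.9
tcp_pos: [0.5415, 0.1695, 0.1989]
eef_rot: [-179.8, -0.4, -0.1]
contact_force: [0.1, 0.2, -2.9]
gripper_width: 0.0377
gripper_force: 40.0
```

Run:
```python
from h import *
st(); go([.451,-.353,.195],-3.5)
```

```text
t 20.9 [0.542 0.17  0.199] [-179.77    -0.377   -0.082] F [ 0.104  0.218 -2.941] w 0.0377 40.0
go [-8.98 52.26  0.12] [-0.004 -0.006  0.06 ] rows 9.0
```

{"api": "move_arm", "payload": {
  "targets": [
    [[-1,6,0],[0,0,0]],
    [[-2,12,0],[0,0,0]],
    [[-3,18,0],[0,0,0]],
    [[-4,24,0],[0,0,0]],
    [[-5,30,0],[0,0,0]]
  ]
}}

```text
time_s: 21.52
tcp_pos: [0.4876, -0.1331, 0.1934]
eef_rot: [-180.0, 0.1, -0.1]
contact_force: [1.0, -0.8, -2.2]
gripper_width: 0.0377
gripper_force: 40.0
```

{"api": "move_arm", "payload": {
  "targets": [
    [[-1,6,0],[0,0,0.03]],
    [[-2,12,0],[0,0,0.06]],
    [[-3,18,0],[0,0,0.06]],
    [[-4,22.3,0],[0,0,0.06]],
    [[-4,22.3,1],[0,0,0.06]]
  ]
}}

```text
time_s: 22.15
tcp_pos: [0.4472, -0.3567, 0.183]
eef_rot: [-180.0, 0.1, -3.8]
contact_force: [-0.6, 0.5, -2.8]
gripper_width: 0.0379
gripper_force: 40.0
```

Run:
```python
from h import *
st(); go([.451,-.353,.122],-3.5)
```

```text
t 22.15 [ 0.447 -0.357  0.183] [-179.967    0.094   -3.781] F [-0.593  0.451 -2.787] w 0.0379 40.0
go [ 0.37 -0.39  6.1 ] [-0.001  0.002 -0.005] rows 1.0
```

{"api": "move_arm", "payload": {
  "targets": [
    [[0.3,-0.2,2.5],[0,0,0]],
    [[0.3,-0.2,4.5],[0,0,0]],
    [[0.3,-0.2,5.5],[0,0,0]],
    [[0.3,-0.2,6],[0,0,0]],
    [[0.3,-0.2,6],[0,0,0]]
  ]
}}

```text
time_s: 22.78
tcp_pos: [0.4519, -0.3523, 0.1246]
eef_rot: [-180.0, 0.0, -3.5]
contact_force: [-0.6, 0.5, -0.5]
gripper_width: 0.0376
gripper_force: 40.0
```

{"api": "move_arm", "payload": {
  "targets": [
    [[0,0,0],[0,0,0]],
    [[0,0,0],[0,0,0]],
    [[0,0,-1.5],[0,0,0]],
    [[0,0,-5],[0,0,0]],
    [[0,0,-10],[0,0,0]]
  ],
  "jaw": 5.4
}}

```text
time_s: 23.4
tcp_pos: [0.4513, -0.3524, 0.2259]
eef_rot: [-180.0, 0.1, -3.5]
contact_force: [0.9, -0.6, 0.6]
gripper_width: 0.0542
gripper_force: 0.0
```

Run:
```python
from h import *
st(); c=cap('wrist','w9'); cv2.imwrite('pics/c9.png',c['image'])
t=cap('top'); print(hexes(t,thr=.5),[(p['score'],p['location']) for p in pinpoint('square_grip','top')])
go([.435,.163,.15],18);go([.435,.163,.22],0)
```

```text
t 23.4 [ 0.451 -0.352  0.226] [-179.979    0.083   -3.544] F [ 0.939 -0.607  0.564] w 0.0542 0.0
[(0.93, np.float64(0.435), np.float64(0.1619), 48), (0.91, np.float64(0.4262), np.float64(0.2675), 42)] [(0.66, [184.0, 338.6]), (0.25, [277.8, 183.6])]
go [ -5.08 -51.46   7.73] [ 0.004 -0.006 -0.376] rows 9.0
go [ -5.04 -51.44   0.73] [ 0.003 -0.007 -0.061] rows 9.0
```

View pics/c9.png

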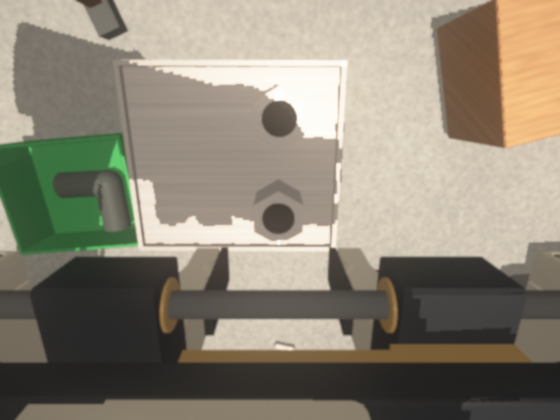

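{"api": "move_arm", "payload": {
  "targets": [
    [[-0.5,-6,0],[0,0,0]],
    [[-1,-12,0],[0,0,0]],
    [[-1.6,-18,0],[0,0,0]],
    [[-2.2,-24,0],[0,0,0]],
    [[-2.8,-30,0],[0,0,0]]
  ],
  "jaw": 6
}}

```text
time_s: 24.18
tcp_pos: [0.4419, -0.0497, 0.2249]
eef_rot: [-180.0, -0.0, -3.6]
contact_force: [1.4, -0.2, 0.2]
gripper_width: 0.0601
gripper_force: 0.0
```

{"api": "move_arm", "payload": {
  "targets": [
    [[-0.6,-6,0],[0,0,-0.09]],
    [[-1.2,-12,0],[0,0,-0.18]],
    [[-1.8,-18,1],[0,0,-0.28]],
    [[-2.3,-21.5,4],[0,0,-0.376]],
    [[-2.3,-21.5,8],[0,0,-0.376]]
  ]
}}

```text
time_s: 24.8
tcp_pos: [0.4331, 0.1674, 0.1446]
eef_rot: [-179.9, -0.2, 18.3]
contact_force: [0.3, -0.9, -1.6]
gripper_width: 0.0599
gripper_force: 0.0
```

Run:
```python
from h import *
st(); near(.435,.163,'q10'); go([.435,.163,.01],18)
```

```text
t 24.8 [0.433 0.167 0.145] [-179.935   -0.152   18.281] F [ 0.33  -0.89  -1.578] w 0.0599 0.0
[(0.48, np.float64(0.4344), np.float64(0.1636), 15)]
go [ 0.53  0.27 12.9 ] [0.001 0.006 0.001] rows 3.0
```

Run:
```python
from h import *
S=4000
def rect(c,x,y,z=.042,d=.03):
    n=int(2*d*S)
    src=np.float32([proj(c,[x+d,y+d,z]),proj(c,[x+d,y-d,z]),proj(c,[x-d,y-d,z]),proj(c,[x-d,y+d,z])])
    M=cv2.getPerspectiveTransform(src,np.float32([[0,0],[n,0],[n,n],[0,n]]))
    return cv2.warpPerspective(cv2.cvtColor(c['image'],cv2.COLOR_BGR2GRAY),M,(n,n),flags=cv2.INTER_CUBIC)
t0={'image':cv2.imread('pics/top0.png')}
k=cap('top'); 
for q in ('intrinsics','camera_from_world'): t0[q]=k[q]
w=cap('wrist')
a=rect(t0,.435,.162); b=rect(w,.4344,.1636); e=rect(t0,.4262,.2675)
cv2.imwrite('pics/q11.png',np.hstack([cv2.normalize(i,None,0,255,cv2.NORM_MINMAX) for i in (a,b,e)]))
```

```text
(no output)
```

View pics/q11.png

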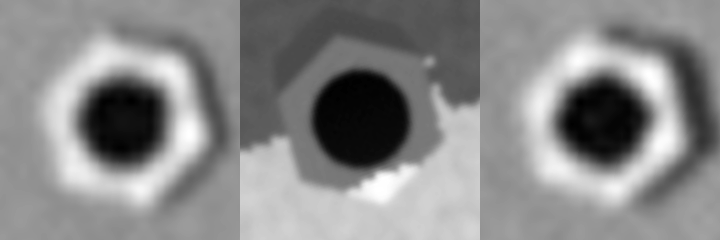

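{"api": "move_arm", "payload": {
  "targets": [
    [[0.2,0.2,5],[0,0,0.03]],
    [[0.2,0.3,9],[0,0,0.03]],
    [[0.2,0.3,11.5],[0,0,0.03]],
    [[0.2,0.3,13],[0,0,0.03]],
    [[0.2,0.3,13],[0,0,0.03]]
  ]
}}

```text
time_s: 25.58
tcp_pos: [0.4362, 0.1622, 0.0152]
eef_rot: [180.0, 0.0, 16.2]
contact_force: [-0.8, 0.3, 0.3]
gripper_width: 0.0596
gripper_force: 0.0
```

{"api": "move_arm", "payload": {
  "targets": [
    [[0,0,0],[0,0,0]],
    [[0,0,0],[0,0,0]],
    [[0,0,0],[0,0,0]],
    [[0,0,0],[0,0,0]],
    [[0,0,0],[0,0,0]]
  ],
  "jaw": 3,
  "squeeze": 40
}}

```text
time_s: 26.2
tcp_pos: [0.436, 0.1627, 0.0154]
eef_rot: [-180.0, -0.1, 16.3]
contact_force: [-0.9, -0.2, 7.9]
gripper_width: 0.038
gripper_force: 40.0
```

{"api": "move_arm", "payload": {
  "targets": [
    [[0,0,-3],[0,0,0]],
    [[0,0,-8],[0,0,0]],
    [[0,0,-13],[0,0,0]],
    [[0,0,-18],[0,0,0]],
    [[0,0,-18],[0,0,0]]
  ]
}}

```text
time_s: 26.82
tcp_pos: [0.4372, 0.1637, 0.1985]
eef_rot: [-179.8, -0.4, 16.3]
contact_force: [0.6, 0.3, -2.2]
gripper_width: 0.0377
gripper_force: 40.0
```

Run:
```python
from h import *
st(); go([.529,-.275,.195],-3.5)
```

```text
t 26.82 [0.437 0.164 0.199] [-179.821   -0.414   16.313] F [ 0.609  0.345 -2.198] w 0.0377 40.0
go [-3.52 44.69  0.19] [-0.004 -0.007  0.346] rows 8.0
```

{"api": "move_arm", "payload": {
  "targets": [
    [[-0.5,6,0],[0,0,0]],
    [[-1,12,0],[0,0,0]],
    [[-1.5,18,0],[0,0,0]],
    [[-2,24,0],[0,0,0]],
    [[-2.4,30,0],[0,0,0]]
  ]
}}

```text
time_s: 27.45
tcp_pos: [0.4959, -0.1341, 0.1934]
eef_rot: [-180.0, 0.1, 16.3]
contact_force: [2.0, 0.5, -2.1]
gripper_width: 0.0379
gripper_force: 40.0
```

{"api": "move_arm", "payload": {
  "targets": [
    [[-0.4,5,0],[0,0,0.1]],
    [[-0.8,10,0],[0,0,0.2]],
    [[-1.1,14.6,0],[0,0,0.3]],
    [[-1.1,14.6,0.5],[0,0,0.346]],
    [[-1.1,14.6,1],[0,0,0.346]]
  ]
}}

```text
time_s: 28.08
tcp_pos: [0.5259, -0.2757, 0.1825]
eef_rot: [-179.9, 0.2, -3.6]
contact_force: [0.9, 0.2, -2.3]
gripper_width: 0.0375
gripper_force: 40.0
```

Run:
```python
from h import *
st(); go([.529,-.275,.114],-3.5)
```

```text
t 28.07 [ 0.526 -0.276  0.183] [-179.948    0.162   -3.603] F [ 0.88   0.174 -2.344] w 0.0375 40.0
go [ 0.32 -0.09  6.85] [-0.001  0.003 -0.002] rows 2.0
```

{"api": "move_arm", "payload": {
  "targets": [
    [[0.1,-0.1,2.5],[0,0,0]],
    [[0.1,-0.1,5],[0,0,0]],
    [[0.1,-0.1,6.2],[0,0,0]],
    [[0.1,-0.1,6.8],[0,0,0]],
    [[0.1,-0.1,6.8],[0,0,0]]
  ]
}}

```text
time_s: 28.7
tcp_pos: [0.5282, -0.2745, 0.1168]
eef_rot: [180.0, -0.0, -3.5]
contact_force: [-0.3, 0.1, -0.8]
gripper_width: 0.038
gripper_force: 40.0
```

{"api": "move_arm", "payload": {
  "targets": [
    [[0,0,0],[0,0,0]],
    [[0,0,0],[0,0,0]],
    [[0,0,-1.5],[0,0,0]],
    [[0,0,-5],[0,0,0]],
    [[0,0,-11],[0,0,0]]
  ],
  "jaw": 5.2
}}

```text
time_s: 29.32
tcp_pos: [0.5271, -0.2744, 0.2272]
eef_rot: [-180.0, 0.2, -3.5]
contact_force: [1.6, -0.9, 0.1]
gripper_width: 0.0519
gripper_force: 0.0
```

Run:
```python
from h import *
st()
t=cap('top'); print(hexes(t,thr=.5),[(p['score'],p['location']) for p in pinpoint('square_grip','top')])
go([.426,.2675,.22],-3.5)
```

```text
t 29.32 [ 0.527 -0.274  0.227] [-179.975    0.177   -3.542] F [ 1.598 -0.892  0.051] w 0.0519 0.0
[(0.91, np.float64(0.4262), np.float64(0.2675), 42)] []
go [-13.86 -53.64   1.16] [ 0.004 -0.012  0.   ] rows 9.0
```

{"api": "move_arm", "payload": {
  "targets": [
    [[-1.5,-5.9,0],[0,0,0]],
    [[-3,-11.8,0],[0,0,0]],
    [[-4.5,-17.7,0],[0,0,0]],
    [[-6,-23.6,0],[0,0,0]],
    [[-7.5,-29.5,0],[0,0,0]]
  ],
  "jaw": 6
}}

```text
time_s: 30.05
tcp_pos: [0.4713, 0.0262, 0.2281]
eef_rot: [-179.9, -0.1, -3.5]
contact_force: [1.5, -0.0, -0.7]
gripper_width: 0.06
gripper_force: 0.0
```

{"api": "move_arm", "payload": {
  "targets": [
    [[-1.5,-5.8,0],[0,0,-0.08]],
    [[-3,-11.6,0],[0,0,-0.16]],
    [[-4.5,-17.4,0],[0,0,-0.24]],
    [[-6.2,-24,1.5],[0,0,-0.305]],
    [[-6.2,-24,6],[0,0,-0.305]]
  ]
}}

```text
time_s: 30.68
tcp_pos: [0.4255, 0.2732, 0.1693]
eef_rot: [-179.7, -0.4, 14.2]
contact_force: [1.0, -0.3, -1.5]
gripper_width: 0.0601
gripper_force: 0.0
```

Run:
```python
from h import *
st(); near(.426,.268,'q12'); go([.426,.268,.01],14); st()
```

```text
t 30.68 [0.426 0.273 0.169] [-179.736   -0.395   14.246] F [ 1.032 -0.294 -1.543] w 0.0601 0.0
[(0.52, np.float64(0.426), np.float64(0.2699), 39)]
go [ 0.42  0.19 15.16] [0.001 0.004 0.001] rows 3.0
t 30.73 [0.422 0.269 0.162] [179.956   0.213  14.058] F [-3.152 -1.611 -6.951] w 0.0602 0.0
```

{"api": "move_arm", "payload": {
  "targets": [
    [[0.2,0.1,5],[0,0,0]],
    [[0.3,0.1,10],[0,0,0]],
    [[0.3,0.1,13.5],[0,0,0]],
    [[0.3,0.1,15],[0,0,0]],
    [[0.3,0.1,15],[0,0,0]]
  ]
}}

```text
time_s: 31.35
tcp_pos: [0.4279, 0.2674, 0.017]
eef_rot: [180.0, 0.0, 13.9]
contact_force: [0.5, -0.4, 0.7]
gripper_width: 0.0597
gripper_force: 0.0
```

{"api": "move_arm", "payload": {
  "targets": [
    [[0,0,0],[0,0,0]],
    [[0,0,0],[0,0,0]],
    [[0,0,0],[0,0,0]],
    [[0,0,0],[0,0,0]],
    [[0,0,0],[0,0,0]]
  ],
  "jaw": 3,
  "squeeze": 40
}}

```text
time_s: 31.98
tcp_pos: [0.428, 0.2682, 0.0176]
eef_rot: [-179.9, -0.1, 14.0]
contact_force: [-1.6, -0.7, 7.6]
gripper_width: 0.038
gripper_force: 40.0
```

{"api": "move_arm", "payload": {
  "targets": [
    [[0,0,-3],[0,0,0]],
    [[0,0,-8],[0,0,0]],
    [[0,0,-13],[0,0,0]],
    [[0,0,-18],[0,0,0]],
    [[0,0,-18],[0,0,0]]
  ]
}}

```text
time_s: 32.6
tcp_pos: [0.429, 0.2692, 0.2008]
eef_rot: [-179.7, -0.4, 14.0]
contact_force: [0.4, 0.4, -3.4]
gripper_width: 0.0376
gripper_force: 40.0
```

Run:
```python
from h import *
st(); go([.456,-.273,.195],-3.5)
```

```text
t 32.6 [0.429 0.269 0.201] [-179.738   -0.377   13.963] F [ 0.425  0.358 -3.387] w 0.0376 40.0
go [-10.47  53.27   0.27] [-0.006 -0.006  0.305] rows 9.0
```

{"api": "move_arm", "payload": {
  "targets": [
    [[-1.2,5.9,0],[0,0,0]],
    [[-2.4,11.8,0],[0,0,0]],
    [[-3.6,17.7,0],[0,0,0]],
    [[-4.8,23.6,0],[0,0,0]],
    [[-6,29.5,0],[0,0,0]]
  ]
}}

```text
time_s: 33.22
tcp_pos: [0.4392, -0.0351, 0.1957]
eef_rot: [-180.0, 0.1, 14.0]
contact_force: [1.6, 0.1, -2.3]
gripper_width: 0.038
gripper_force: 40.0
```

{"api": "move_arm", "payload": {
  "targets": [
    [[-1.2,5.9,0],[0,0,0.08]],
    [[-2.4,11.8,0],[0,0,0.16]],
    [[-3.6,17.7,0],[0,0,0.24]],
    [[-4.5,23.6,0],[0,0,0.305]],
    [[-4.5,23.6,0.5],[0,0,0.305]]
  ]
}}

```text
time_s: 33.85
tcp_pos: [0.4524, -0.2764, 0.1898]
eef_rot: [-180.0, 0.1, -3.9]
contact_force: [-0.2, 1.2, -1.8]
gripper_width: 0.0379
gripper_force: 40.0
```

Run:
```python
from h import *
st(); r.get_state(); cap('wrist');cap('wrist');st();go([.456,-.273,.108],-3.5)
```

```text
t 33.85 [ 0.452 -0.276  0.19 ] [-179.99     0.137   -3.897] F [-0.159  1.2   -1.754] w 0.0379 40.0
t 33.95 [ 0.452 -0.273  0.189] [-179.929    0.206   -3.678] F [-0.109  0.781 -1.546] w 0.0376 40.0
go [ 0.44 -0.05  8.14] [-0.001  0.004 -0.003] rows 2.0
```

{"api": "move_arm", "payload": {
  "targets": [
    [[0.3,0,3],[0,0,0]],
    [[0.3,0,6],[0,0,0]],
    [[0.3,0,7.5],[0,0,0]],
    [[0.3,0,8.1],[0,0,0]],
    [[0.3,0,8.1],[0,0,0]]
  ]
}}

```text
time_s: 34.58
tcp_pos: [0.4568, -0.273, 0.111]
eef_rot: [180.0, -0.0, -3.5]
contact_force: [-0.6, 0.7, 0.7]
gripper_width: 0.0381
gripper_force: 40.0
```

{"api": "move_arm", "payload": {
  "targets": [
    [[0,0,0],[0,0,0]],
    [[0,0,0],[0,0,0]],
    [[0,0,-1.5],[0,0,0]],
    [[0,0,-5],[0,0,0]],
    [[0,0,-10],[0,0,0]]
  ],
  "jaw": 5.2
}}

```text
time_s: 35.2
tcp_pos: [0.4558, -0.2732, 0.212]
eef_rot: [-180.0, 0.1, -3.5]
contact_force: [1.2, -0.9, 0.1]
gripper_width: 0.0517
gripper_force: 0.0
```

{"api": "move_arm", "payload": {
  "targets": [
    [[-2,-4,-4],[0,0,0]],
    [[-3,-4,-8],[0,0,0]],
    [[-3,-4,-12],[0,0,0]]
  ]
}}

```text
time_s: 35.58
tcp_pos: [0.4281, -0.2312, 0.3339]
eef_rot: [180.0, -0.2, -3.5]
contact_force: [1.1, -0.0, 0.5]
gripper_width: 0.0521
gripper_force: 0.0
```

Run:
```python
from h import *
st(); c=cap('wrist')
c=cap('wrist','w13');t=cap('top','t13')
print(hexes(t,thr=.5),[(p['score'],at(t,*p['location'],.04)) for p in pinpoint('square_grip','top')])
a=c['image'];b=cv2.resize(t['image'][150:300,110:310],(560,420),interpolation=cv2.INTER_CUBIC)
cv2.imwrite('pics/c13.png',cv2.resize(np.hstack([a,b]),(800,300)))
```

```text
t 35.58 [ 0.428 -0.231  0.334] [179.983  -0.161  -3.5  ] F [ 1.13  -0.037  0.511] w 0.0521 0.0
[] [(0.81, array([ 0.669, -0.166,  0.04 ]))]
```

View pics/c13.png

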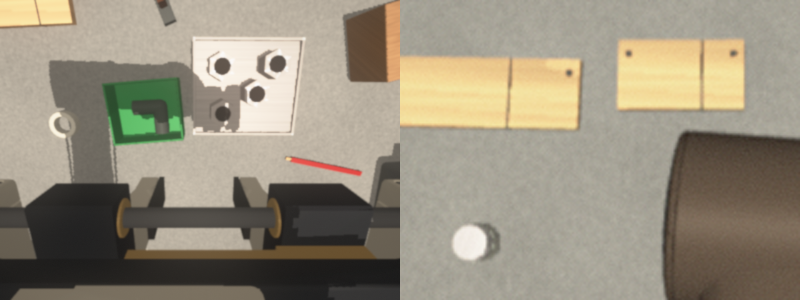

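{"api": "move_arm", "payload": {
  "targets": [
    [[2.5,-4.5,1.5],[0,0,0]],
    [[5,-9,3],[0,0,0]],
    [[7.5,-13.5,5],[0,0,0]],
    [[10,-17.7,7.4],[0,0,0]],
    [[10,-17.7,7.4],[0,0,0]]
  ],
  "jaw": 4
}}

```text
time_s: 36.4
tcp_pos: [0.5394, -0.0589, 0.2533]
eef_rot: [179.9, 0.3, -3.4]
contact_force: [-0.8, -0.3, -0.6]
gripper_width: 0.0401
gripper_force: 0.0
```

Run:
```python
from h import *
for _ in range(3): c=cap('wrist','w14')
st()
for l,z in [("square_grip",.04),("square_face",.009),("short_board_line",.009)]:
    print(l,[(p['score'],np.round(p['location']),at(c,*p['location'],z)) for p in pinpoint(l,'wrist')])
```

```text
t 36.55 [ 0.539 -0.061  0.256] [179.969   0.047  -3.532] F [ 0.636 -0.387  0.238] w 0.0402 0.0
square_grip [(0.6, array([ 52., 375.]), array([ 0.669, -0.171,  0.04 ]))]
square_face [(0.76, array([ 19., 368.]), array([ 0.707, -0.171,  0.009]))]
short_board_line [(0.85, array([109., 178.]), array([0.625, 0.055, 0.009]))]
```

View pics/w14.png

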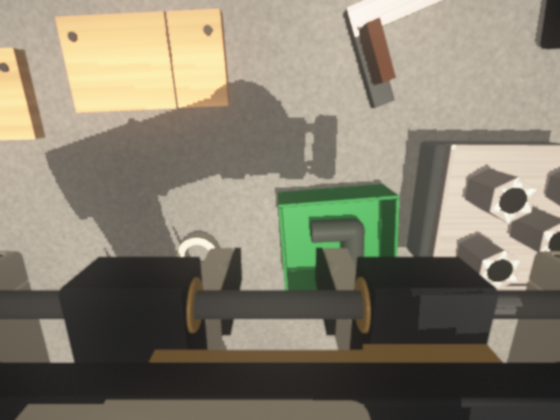

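```bash
cat >> h.py <<'E'
def board(c,lo,hi,dbg=None):
    "wood mask: fit front (bottom in rectified) edge between y lo..hi and the pencil line, at z=.018"
    S=2000;x0,x1,y0,y1=.58,.76,lo,hi;W=int((y1-y0)*S);H=int((x1-x0)*S);z=.018
    src=np.float32([proj(c,[x1,y1,z]),proj(c,[x1,y0,z]),proj(c,[x0,y0,z]),proj(c,[x0,y1,z])])
    M=cv2.getPerspectiveTransform(src,np.float32([[0,0],[W,0],[W,H],[0,H]]))
    q=cv2.warpPerspective(c['image'],M,(W,H),flags=cv2.INTER_LINEAR)
    hsv=cv2.cvtColor(q,cv2.COLOR_BGR2HSV);m=((hsv[...,1]>80)&(hsv[...,2]>90)&(hsv[...,0]<30)).astype(np.uint8)
    m=cv2.morphologyEx(m,cv2.MORPH_CLOSE,np.ones((15,15)))
    n,lab,stt,_=cv2.connectedComponentsWithStats(m);k=1+stt[1:,4].argmax();m=lab==k
    cols=np.nonzero(m.any(0))[0];cols=cols[10:-10]
    bot=np.array([np.nonzero(m[:,j])[0].max() for j in cols])
    p=np.polyfit(cols,bot,1);ok=abs(bot-np.polyval(p,cols))<3;p=np.polyfit(cols[ok],bot[ok],1)
    yaw=np.degrees(np.arctan(p[0])) # image row down=-x, col=-y: edge dir (-1 y, -p x) -> yaw of board
    g=cv2.cvtColor(q,cv2.COLOR_BGR2GRAY).astype(float)
    # darkest column (sheared by board yaw) over middle rows
    v=[]
    for j in cols:
        rows=np.arange(int(np.polyval(p,j))-170,int(np.polyval(p,j))-15)
        jj=np.clip(np.round(j+ (np.polyval(p,j)-rows)*p[0]).astype(int),0,W-1); rows=np.clip(rows,0,H-1)
        v.append(g[rows,jj].mean())
    v=np.array(v);v=v-cv2.GaussianBlur(v[None],(0,0),15)[0];i=v[25:-25].argmin()+25
    x=x1-np.polyval(p,cols[i])/S;y=y1-cols[i]/S
    print('board edge at line',round(x,4),round(y,4),'yaw',round(-yaw,2),'y range',y1-cols[-1]/S,y1-cols[0]/S,'dip',v[i])
    if dbg: cv2.imwrite(dbg,q)
    return x,y
E
python3 - <<'E'
from h import *
c=cap('wrist'); board(c,-.02,.19)
t=cap('top'); board(t,-.02,.17)
print('edge pts',at(c,111,76,.018),at(c,105,227,.018),at(c,108,178,.018))
R4=[at(c,v,u,.056) for u,v in [(362,24),(378,19),(394,78),(377,83)]];print('rib',np.array(R4),np.mean(R4,0))
d=(R4[0]+R4[1]-R4[2]-R4[3])/2;print('rib dir yaw',np.degrees(np.arctan2(d[1],d[0])),np.linalg.norm(d))
print('blade',at(c,13,352,.0225),at(c,30,352,.0225),at(c,0,440,.0225))
st(); go([.668,-.168,.15],-158)
E
```

```text
board edge at line 0.6267 0.054 yaw -1.22 y range -0.0040000000000000036 0.1675 dip -53.36302411911842
board edge at line 0.6285 0.134 yaw 14.68 y range -0.014499999999999985 0.165 dip -6.0222200767177725
edge pts [0.632 0.173 0.018] [ 0.627 -0.006  0.018] [0.628 0.052 0.018]
rib [[ 0.695 -0.154  0.056]
 [ 0.698 -0.17   0.056]
 [ 0.642 -0.188  0.056]
 [ 0.639 -0.17   0.056]] [ 0.668 -0.17   0.056]
rib dir yaw 17.269455414601197 0.05832476690724051
blade [ 0.713 -0.151  0.023] [ 0.696 -0.151  0.023] [ 0.719 -0.245  0.023]
t 36.8 [ 0.54  -0.062  0.257] [-179.983   -0.061   -3.608] F [-0.196 -0.202  0.224] w 0.0398 0.0
go [13.48  9.8  10.74] [-0.002  0.     2.695] rows 15.0
```

{"api": "move_arm", "payload": {
  "targets": [
    [[3,2,0],[0,0,0.185]],
    [[6,4,0],[0,0,0.37]],
    [[9,6.5,1],[0,0,0.555]],
    [[12,9,3],[0,0,0.74]],
    [[13.4,10,5],[0,0,0.925]]
  ],
  "jaw": 4
}}

```text
time_s: 37.42
tcp_pos: [0.6682, -0.1712, 0.2058]
eef_rot: [-180.0, -0.0, -57.0]
contact_force: [-0.9, 1.5, -2.0]
gripper_width: 0.0399
gripper_force: 0.0
```

{"api": "move_arm", "payload": {
  "targets": [
    [[0,0,0],[0,0,0.185]],
    [[0,0,0],[0,0,0.37]],
    [[0,0,0],[0,0,0.555]],
    [[0,0,0],[0,0,0.74]],
    [[0,0,0],[0,0,0.925]]
  ]
}}

```text
time_s: 38.05
tcp_pos: [0.6671, -0.1698, 0.207]
eef_rot: [-180.0, 0.0, -109.9]
contact_force: [0.6, 1.0, -1.2]
gripper_width: 0.04
gripper_force: 0.0
```

{"api": "move_arm", "payload": {
  "targets": [
    [[0,0,1],[0,0,0.185]],
    [[0,0,3],[0,0,0.37]],
    [[0,0,5],[0,0,0.555]],
    [[0,0,7],[0,0,0.74]],
    [[0,0,9],[0,0,0.925]]
  ]
}}

```text
time_s: 38.67
tcp_pos: [0.6672, -0.1697, 0.1165]
eef_rot: [-180.0, 0.0, -162.9]
contact_force: [0.4, 0.1, -0.3]
gripper_width: 0.0397
gripper_force: 0.0
```

Run:
```python
from h import *
for _ in range(2): c=cap('wrist','w15')
st()
print([(p['score'],np.round(p['location']),at(c,*p['location'],.04)) for p in pinpoint('square_grip','wrist')])
hsv=cv2.cvtColor(c['image'],cv2.COLOR_BGR2HSV)
u0=proj(c,[.668,-.17,.056]);print('expect',u0)
for o in outline_of('square_grip','wrist')[:1]: print(o['score'],o['box'],cv2.minAreaRect(np.argwhere(o['mask'])[:,::-1].astype(np.float32)))
# brown rib mask
m=((hsv[...,0]<15)|(hsv[...,0]>170))&(hsv[...,1]>110)&(hsv[...,2]>25)
n,lab,s,ce=cv2.connectedComponentsWithStats(m.astype(np.uint8))
for k in range(1,n):
    if s[k,4]>200:
        b=cv2.boxPoints(cv2.minAreaRect(np.argwhere(lab==k)[:,::-1].astype(np.float32)));print(s[k],np.round(b),[at(c,v,u,.056)[:2] for u,v in b])
go([.668,-.17,.028],-162.7)
```

```text
t 38.77 [ 0.666 -0.169  0.114] [ 179.908   -0.193 -162.733] F [-0.7    0.484 -0.39 ] w 0.04 0.0
[(0.93, array([222., 269.]), array([ 0.669, -0.174,  0.04 ]))]
expect [274.588 229.501]
0.78 [94.2, 142.3, 289.7, 274.0] ((190.85684204101562, 209.547607421875), (130.86373901367188, 193.00814819335938), 89.13194274902344)
[261 188  19  19 328] [[261. 188.]
 [279. 188.]
 [279. 206.]
 [261. 206.]] [array([ 0.641, -0.188]), array([ 0.638, -0.176]), array([ 0.65 , -0.172]), array([ 0.654, -0.184])]
[263 211  17  54 751] [[263. 211.]
 [279. 211.]
 [279. 264.]
 [263. 264.]] [array([ 0.657, -0.182]), array([ 0.654, -0.171]), array([ 0.693, -0.159]), array([ 0.697, -0.171])]
go [-0.05 -0.06  8.91] [-0.    -0.     0.007] rows 2.0
```

{"api": "move_arm", "payload": {
  "targets": [
    [[0,-0.3,3],[0,0,0]],
    [[0,-0.3,6],[0,0,0]],
    [[0,-0.3,8],[0,0,0]],
    [[0,-0.3,8.7],[0,0,0]],
    [[0,-0.3,8.7],[0,0,0]]
  ]
}}

```text
time_s: 39.5
tcp_pos: [0.6688, -0.1721, 0.0304]
eef_rot: [-180.0, 0.0, -162.4]
contact_force: [0.3, 0.6, 1.1]
gripper_width: 0.04
gripper_force: 0.0
```

{"api": "move_arm", "payload": {
  "targets": [
    [[0,0,0],[0,0,0]],
    [[0,0,0],[0,0,0]],
    [[0,0,0],[0,0,0]],
    [[0,0,0],[0,0,0]],
    [[0,0,0],[0,0,0]]
  ],
  "jaw": 0.5,
  "squeeze": 50
}}

```text
time_s: 40.12
tcp_pos: [0.6686, -0.1721, 0.0301]
eef_rot: [-180.0, 0.0, -162.5]
contact_force: [-0.7, -0.5, 4.8]
gripper_width: 0.0137
gripper_force: 50.0
```

Run:
```python
from h import *
st()
```

```text
t 40.12 [ 0.669 -0.172  0.03 ] [-179.969    0.039 -162.522] F [-0.746 -0.475  4.796] w 0.0137 50.0
```

{"api": "move_arm", "payload": {
  "targets": [
    [[0,0,-2.5],[0,0,0]],
    [[0,0,-6],[0,0,0]],
    [[0.1,4,-6],[0,0,-0.1]],
    [[0.3,10,-6],[0,0,-0.25]],
    [[0.5,15,-6],[0,0,-0.42]]
  ]
}}

```text
time_s: 40.75
tcp_pos: [0.6166, -0.0289, 0.0885]
eef_rot: [179.9, -0.1, -138.2]
contact_force: [1.2, 0.7, -3.9]
gripper_width: 0.0139
gripper_force: 50.0
```

Run:
```python
from h import *
st();cap('wrist');cap('wrist');st();go([.604,.0138,.09],-91.3)
```

```text
t 40.75 [ 0.617 -0.029  0.088] [ 179.902   -0.081 -138.214] F [ 1.214  0.679 -3.884] w 0.0139 50.0
t 40.85 [ 0.616 -0.026  0.089] [ 179.87    -0.062 -138.035] F [-0.496  0.108 -3.605] w 0.0133 50.0
go [-1.8   3.8  -0.11] [ 0.003 -0.    -0.816] rows 5.0
```

{"api": "move_arm", "payload": {
  "targets": [
    [[-0.4,1,0],[0,0,-0.15]],
    [[-0.8,2,0],[0,0,-0.3]],
    [[-1.4,3,0],[0,0,-0.47]],
    [[-1.8,3.8,0],[0,0,-0.65]],
    [[-1.8,3.8,0],[0,0,-0.816]]
  ]
}}

```text
time_s: 41.48
tcp_pos: [0.6058, 0.0103, 0.0886]
eef_rot: [179.9, -0.0, -91.4]
contact_force: [-0.2, -0.7, -4.1]
gripper_width: 0.0137
gripper_force: 50.0
```

{"api": "move_arm", "payload": {
  "targets": [
    [[0,0,1.5],[0,0,0]],
    [[0,0,2.5],[0,0,0]],
    [[0,0,2.5],[0,0,0]]
  ]
}}

```text
time_s: 41.85
tcp_pos: [0.6055, 0.0095, 0.0626]
eef_rot: [179.8, -0.1, -91.9]
contact_force: [0.6, 0.1, -3.8]
gripper_width: 0.0136
gripper_force: 50.0
```

Run:
```python
from h import *
st();cap('wrist');c=cap('wrist','w16');st();go([.604,.0138,.031],-91.3)
print([(p['score'],np.round(p['location']),at(c,*p['location'],.09)) for p in pinpoint('square_grip','wrist')])
s=cap('scene','s16')
t=cap('top','t16')
for l in ('square_grip','square_face','short_board_line'):
  for n,k in (('top',t),('scene',s),('wrist',c)): print(l,n,[(round(p['score'],2),np.round(p['location']),at(k,*p['location'],.009 if 'board' in l else .073 if 'grip' in l else .042)) for p in pinpoint(l,n)][:1])
```

```text
t 41.85 [0.605 0.009 0.063] [179.81   -0.055 -91.88 ] F [ 0.551  0.059 -3.817] w 0.0136 50.0
t 41.95 [0.607 0.01  0.064] [179.955  -0.024 -91.798] F [ 1.143  0.706 -3.388] w 0.0137 50.0
go [-0.39  0.27  3.31] [ 0.001 -0.    -0.009] rows 1.0
[(0.67, array([272., 277.]), array([0.606, 0.001, 0.09 ]))]
square_grip top []
square_grip scene [(0.68, array([230., 283.]), array([0.606, 0.008, 0.073]))]
square_grip wrist [(0.67, array([272., 277.]), array([0.606, 0.01 , 0.073]))]
square_face top []
square_face scene [(0.91, array([248., 296.]), array([0.617, 0.051, 0.042]))]
square_face wrist []
short_board_line top []
short_board_line scene [(0.8, array([262., 298.]), array([0.629, 0.062, 0.009]))]
short_board_line wrist []
```

{"api": "move_arm", "payload": {
  "targets": [
    [[-0.4,0.3,1],[0,0,-0.009]],
    [[-0.4,0.3,2],[0,0,-0.009]],
    [[-0.4,0.3,2.8],[0,0,-0.009]],
    [[-0.4,0.3,3.2],[0,0,-0.009]],
    [[-0.4,0.3,3.2],[0,0,-0.009]]
  ]
}}

```text
time_s: 43.18
tcp_pos: [0.6037, 0.014, 0.0321]
eef_rot: [180.0, -0.0, -91.2]
contact_force: [0.1, -0.4, -3.4]
gripper_width: 0.0138
gripper_force: 50.0
```

Run:
```python
from h import *
cap('wrist');c=cap('wrist','w17');st();go([.6141,.0138,.0305],-91.3)
s=cap('scene','s17')
def rect(c,z,x0,x1,y0,y1,S):
    W=int((y1-y0)*S);H=int((x1-x0)*S)
    src=np.float32([proj(c,[x1,y1,z]),proj(c,[x1,y0,z]),proj(c,[x0,y0,z]),proj(c,[x0,y1,z])])
    return cv2.warpPerspective(c['image'],cv2.getPerspectiveTransform(src,np.float32([[0,0],[W,0],[W,H],[0,H]])),(W,H),flags=cv2.INTER_CUBIC)
a=rect(s,.018,.56,.78,-.05,.19,1700);
# original scene: edge line in rectified .018 plane
s0=dict(s);s0['image']=cv2.imread('pics/scene0.png');b=rect(s0,.018,.56,.78,-.05,.19,1700)
cv2.imwrite('pics/c17.png',cv2.resize(np.vstack([np.hstack([a,b])]),(800,367)));print(a.shape)
for l in ('square_face','square_grip','short_board_line'): print(l,[(round(p['score'],2),np.round(p['location']),at(s,*p['location'],.04 if 'grip' in l else .009)) for p in pinpoint(l,'scene')][:1])
board(s0,-.03,.19)
```

```text
t 43.27 [0.604 0.014 0.033] [-179.982   -0.     -91.201] F [ 0.101  0.971 -3.635] w 0.0134 50.0
go [ 0.01 -1.    0.22] [-0.    -0.     0.002] rows 1.0
(373, 408, 3)
square_face [(0.91, array([256., 297.]), array([0.608, 0.049, 0.009]))]
square_grip [(0.79, array([237., 288.]), array([0.588, 0.012, 0.04 ]))]
short_board_line [(0.76, array([260., 298.]), array([0.622, 0.06 , 0.009]))]
board edge at line 0.6268 0.0535 yaw -0.97 y range -0.0040000000000000036 0.1755 dip -38.612291690809315
```

View pics/c17.png

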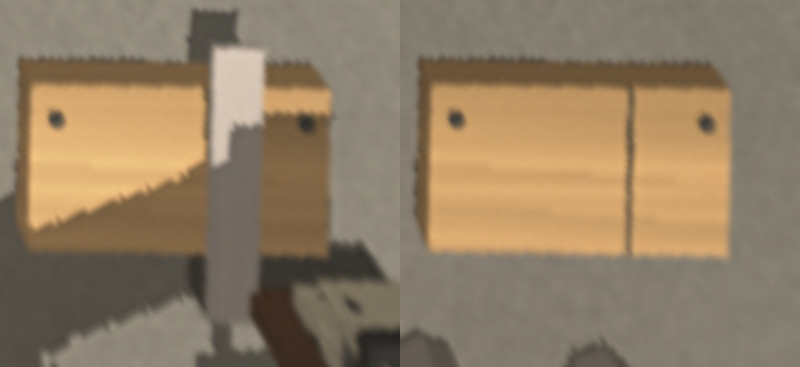

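{"api": "move_arm", "payload": {
  "targets": [
    [[0,0,0.15],[0,0,0]],
    [[0,-0.3,0.15],[0,0,0]],
    [[0,-0.6,0.15],[0,0,0]],
    [[0,-0.8,0.15],[0,0,0]],
    [[0,-0.8,0.15],[0,0,0]]
  ]
}}

```text
time_s: 44.1
tcp_pos: [0.612, 0.0139, 0.031]
eef_rot: [180.0, -0.0, -91.2]
contact_force: [-0.5, 0.7, -3.5]
gripper_width: 0.014
gripper_force: 50.0
```

{"api": "move_arm", "payload": {
  "targets": [
    [[0,-0.1,0],[0,0,0]],
    [[0,-0.1,0],[0,0,0]]
  ]
}}

```text
time_s: 44.35
tcp_pos: [0.6129, 0.0139, 0.0311]
eef_rot: [180.0, -0.0, -91.2]
contact_force: [-0.5, 1.2, -3.7]
gripper_width: 0.0136
gripper_force: 50.0
```

{"api": "move_arm", "payload": {
  "targets": [
    [[0,-0.1,0],[0,0,0]],
    [[0,-0.1,0],[0,0,0]]
  ]
}}

```text
time_s: 44.6
tcp_pos: [0.6139, 0.0139, 0.0311]
eef_rot: [-180.0, 0.0, -91.2]
contact_force: [-0.7, 1.3, -4.4]
gripper_width: 0.0139
gripper_force: 50.0
```

Run:
```python
from h import *
for _ in range(3): cap('scene','s18');st()
```

```text
t 44.65 [0.614 0.014 0.031] [179.999  -0.001 -91.203] F [ 0.16   0.484 -3.782] w 0.0133 50.0
t 44.7 [0.614 0.014 0.031] [179.997  -0.002 -91.202] F [ 0.464 -0.325 -4.344] w 0.0135 50.0
t 44.75 [0.614 0.014 0.031] [179.997  -0.    -91.204] F [ 0.181 -0.103 -4.221] w 0.0135 50.0
```

{"api": "move_arm", "payload": {
  "targets": [
    [[0,-0.05,0],[0,0,0]],
    [[0,-0.1,0],[0,0,0]],
    [[0,-0.1,0],[0,0,0]]
  ]
}}

```text
time_s: 45.12
tcp_pos: [0.6144, 0.0138, 0.0309]
eef_rot: [180.0, -0.0, -91.2]
contact_force: [-2.5, 0.2, -3.3]
gripper_width: 0.0137
gripper_force: 50.0
```

{"api": "move_arm", "payload": {
  "targets": [
    [[0,-0.05,0],[0,0,0]],
    [[0,-0.1,0],[0,0,0]],
    [[0,-0.1,0],[0,0,0]]
  ]
}}

```text
time_s: 45.5
tcp_pos: [0.6145, 0.0137, 0.0307]
eef_rot: [179.9, -0.0, -91.2]
contact_force: [-6.8, 0.9, -0.8]
gripper_width: 0.0139
gripper_force: 50.0
```

{"api": "move_arm", "payload": {
  "targets": [
    [[0,0,0.05],[0,0,0]],
    [[0,0,0.1],[0,0,0]],
    [[0,0,0.1],[0,0,0]]
  ]
}}

```text
time_s: 45.88
tcp_pos: [0.6145, 0.0136, 0.0301]
eef_rot: [179.9, -0.0, -91.2]
contact_force: [-6.6, 0.4, 2.5]
gripper_width: 0.0138
gripper_force: 50.0
```

{"api": "move_arm", "payload": {
  "targets": [
    [[0,-0.05,0],[0,0,0]],
    [[0,-0.1,0],[0,0,0]],
    [[0,-0.1,0],[0,0,0]],
    [[0,-0.1,0],[0,0,0]]
  ],
  "squeeze": 6
}}

```text
time_s: 46.38
tcp_pos: [0.6148, 0.0136, 0.0302]
eef_rot: [179.8, -0.0, -91.2]
contact_force: [-9.8, 2.1, 6.2]
gripper_width: 0.0142
gripper_force: 6.0
```

Run:
```python
from h import *
s=cap('scene','s19');st()
print([(round(p['score'],2),at(s,*p['location'],.009)) for p in pinpoint('square_face','scene')][:1])
```

```text
t 46.42 [0.615 0.014 0.03 ] [179.805  -0.036 -91.225] F [-10.442   1.067   5.469] w 0.0142 6.0
[(0.88, array([0.624, 0.055, 0.009]))]
```

{"api": "move_arm", "payload": {
  "targets": [
    [[0,0,0],[0,0,0]],
    [[0,0,0],[0,0,0]],
    [[0,0,0],[0,0,0]],
    [[0,0,-2],[0,0,0]],
    [[0,0,-6],[0,0,0]]
  ],
  "jaw": 3.5
}}

```text
time_s: 47.1
tcp_pos: [0.6161, 0.0136, 0.0892]
eef_rot: [179.8, -0.1, -91.2]
contact_force: [0.9, 0.3, 0.3]
gripper_width: 0.0348
gripper_force: 0.0
```

{"api": "move_arm", "payload": {
  "targets": [
    [[0,0,-6],[0,0,0]],
    [[0,0,-12],[0,0,0]],
    [[-4,4,-16],[0,0,0]],
    [[-8,10,-16],[0,0,0]],
    [[-12,14,-16],[0,0,0]]
  ]
}}

```text
time_s: 47.72
tcp_pos: [0.485, 0.1313, 0.251]
eef_rot: [-179.9, 0.1, -91.3]
contact_force: [0.9, 1.2, 0.7]
gripper_width: 0.0351
gripper_force: 0.0
```

Run:
```python
from h import *
cap('wrist');w=cap('wrist','w20');st();s=cap('scene','s20');t=cap('top','t20')
for l,z in (('square_face',.009),('square_grip',.04),('elbow_leg',.02),('tray_top',.09),('tin',0),('tape_roll',0)):
    for n,k in (('scene',s),('wrist',w),('top',t)): print(l,n,[(round(p['score'],2),np.round(p['location']),at(k,*p['location'],z)) for p in pinpoint(l,n)][:1])
# blade edges: bright low-saturation region beyond board, rectified at z=.0225, per camera
def blade(c,nm):
    S=2000;z=.0225;x0,x1,y0,y1=.64,.77,.0,.11;W=int((y1-y0)*S);H=int((x1-x0)*S)
    src=np.float32([proj(c,[x1,y1,z]),proj(c,[x1,y0,z]),proj(c,[x0,y0,z]),proj(c,[x0,y1,z])])
    q=cv2.warpPerspective(c['image'],cv2.getPerspectiveTransform(src,np.float32([[0,0],[W,0],[W,H],[0,H]])),(W,H))
    sat=cv2.cvtColor(q,cv2.COLOR_BGR2HSV)[...,1]; 
    for x in (.65,.68,.71):
        r0=int((x1-x)*S); m=np.nonzero(np.median(sat[r0-4:r0+5],0)<60)[0]
        if len(m): print(nm,x,'blade y',y1-m.max()/S,y1-m.min()/S,len(m)/S)
blade(s,'scene');blade(w,'wrist');blade(t,'top')
```

```text
t 47.83 [0.483 0.134 0.251] [-179.88     0.156  -90.954] F [0.611 0.654 1.342] w 0.0347 0.0
square_face scene [(0.66, array([260., 297.]), array([0.621, 0.056, 0.009]))]
square_face wrist [(0.97, array([112., 153.]), array([0.629, 0.058, 0.009]))]
square_face top [(0.91, array([204., 258.]), array([0.628, 0.06 , 0.009]))]
square_grip scene [(0.94, array([240., 287.]), array([0.6  , 0.014, 0.04 ]))]
square_grip wrist [(0.84, array([ 69., 148.]), array([0.616, 0.013, 0.04 ]))]
square_grip top [(0.85, array([204., 273.]), array([0.621, 0.016, 0.04 ]))]
elbow_leg scene [(0.48, array([203., 272.]), array([ 0.456, -0.122,  0.02 ]))]
elbow_leg wrist []
elbow_leg top [(0.65, array([263., 325.]), array([ 0.458, -0.127,  0.02 ]))]
tray_top scene [(0.97, array([173., 209.]), array([ 0.502, -0.304,  0.09 ]))]
tray_top wrist []
tray_top top [(0.89, array([253., 399.]), array([ 0.479, -0.312,  0.09 ]))]
tin scene [(0.79, array([261., 439.]), array([0.443, 0.362, 0.   ]))]
tin wrist [(0.6, array([324., 308.]), array([0.441, 0.368, 0.   ]))]
tin top []
tape_roll scene [(0.66, array([208., 270.]), array([ 0.458, -0.128,  0.   ]))]
tape_roll wrist [(0.9, array([109., 318.]), array([0.431, 0.058, 0.   ]))]
tape_roll top [(0.73, array([273., 259.]), array([0.434, 0.058, 0.   ]))]
scene 0.65 blade y 0.039999999999999994 0.068 0.0285
scene 0.68 blade y 0.039999999999999994 0.068 0.0285
scene 0.71 blade y 0.008000000000000007 0.068 0.033
wrist 0.65 blade y 0.038500000000000006 0.0695 0.0315
wrist 0.68 blade y 0.038000000000000006 0.0685 0.031
wrist 0.71 blade y 0.038000000000000006 0.068 0.0305
top 0.65 blade y 0.036000000000000004 0.0675 0.032
top 0.68 blade y 0.035 0.067 0.0325
top 0.71 blade y 0.035 0.0655 0.031
```

Run:
```python
from h import *
t=cap('top'); print('tray',hexes(t,z=.133,zone=((.38,.6),(-.43,-.2)),thr=.5)); print('counter',hexes(t,thr=.6,zone=((.33,.7),(-.2,.5))))
st()
```

```text
tray [(0.74, np.float64(0.4831), np.float64(-0.3288), 30), (0.72, np.float64(0.4556), np.float64(-0.2744), 27), (0.71, np.float64(0.5269), np.float64(-0.2762), 27), (0.71, np.float64(0.525), np.float64(-0.3588), 27)]
counter []
t 48.88 [0.486 0.131 0.25 ] [-179.997    0.002  -91.198] F [0.897 0.31  0.996] w 0.0346 0.0
```

Run:
```python
from h import *
print(r.close_job()); st()
```

```text
the job is handed in; nothing more can be done
None
the job is handed in; nothing more can be done
```

The job is handed in: the elbow is in the green bin, all four couplings stand on the lift platform, and the square lies flush against the short board with its blade over the pencil line (within about 1 mm by camera); the tin and tape roll were left where they stood.

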